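# Fit the snap ring that holds a microscope's objective turret

## Task

Take the circlip pliers from their stand, put both tips into the eyes of the snap ring that lies loose on the nose of the turret spindle, spread it just enough (well under twice what it needs, or it bends for good), bring it down over the thick land onto the turret disc, press it there for a moment with about 12 newtons to take up the play (22 is too much for the bearing), and let it contract into the groove. Then draw the tips out and put the pliers back upright in their stand, fully home. Leave the lens, tray and box alone.

Things in the scene. Friction and masses are not known exactly. Their poses are not given: they have to be found in the camera images.
- unit: Fixed: dark steel block 100 x 100 x 22 under a grey metal turret disc (diameter 112; its flat top lies anywhere from 53 to 58, it is shimmed and must be found by touch) with an upright stepped spindle. Origin: underside centre, z up on the spindle axis. Spindle by height: groove, diameter 34 (disc to 64), land, 39 (64 to 70, flat on top), nose, 34 (70 to 80).
- seat (a point): Point on the spindle axis 58 above the unit's origin, 6 below the land, axes as the unit: the highest that the turret disc's top can be (it is 0 to 5 lower). The ring lies loose in the groove (about 1 all round, 2 to 7 in height) and may face any way.
- shoulder (a point): Point on the spindle axis at the top of the land, 70 above the unit's origin: where the ring lies at the start.
- ring: Loose dark steel snap ring, 25 g, 4 thick, flat round the nose; inside diameter 35, outside 46. Two stiff halves meet at the back (+x, 26 from the centre) in a spring hinge; at the front (-x, facing the robot within 50 degrees) each half ends in a square eye, 12 x 12, 6 high, with a 6.5 hole. Origin: centre of the underside, z up; the frame belongs to the half with eye_a and turns with it as the ring opens.
- ring_arm (a joint): Opening angle between the ring's halves (rad), 0 = contracted (free). The eyes are 57 from the hinge: 1 mm more between them is 0.0175 rad. It clears the land from about 0.20 if well centred; 0.35 gives about 1 mm all round; beyond 0.46 it is bent for good. Force at the eyes: 2 N at first, 7 N at 0.32.
- eye_a (a point): Centre of the hole of the eye on the +y side of the ring, at half the eye's height. From the ring's origin, contracted: (-31, +9, +3). The ring lies on the narrow shoulder by its round part only: pressing hard on the eyes there tips it.
- eye_b (a point): Centre of the hole of the other eye; contracted: (-31, -9, +3) from the ring's origin, so the holes are 18 apart. Spread to 0.35, the ring is centred on the spindle when the point midway between the eyes is 29 from the spindle axis, straight in front of it.
- pliers: Loose parallel-action circlip pliers, about 150 g, 100 tall, upright in the stand. Two upright rubber handle plates, 16 wide (x), 6 thick (y), 40 to 100 above the tip ends, 56 over their outer faces (along y); grip them at about 82. Steel crossbars (16 wide, 40 to 48 high) carry the legs. Origin: midway between the tip ends, unsqueezed, z up; the frame belongs to the jaw with tip_a.
- tip_a (a point): Lower end of one pin, on the jaw whose handle is at +y: (0, -9, 0) from the pliers' origin. Each leg is 7 x 7 and ends in a foot, 9 x 8, with a round pin below it, diameter 4, 5.5 long, tapered end; the foot bears on top of the eye, and the pin does not reach through. When squeezed evenly, this jaw (and the pliers' origin) shifts along -y by half the squeeze.
- tip_b (a point): Lower end of the other pin: (0, +9, 0) from the pliers' origin unsqueezed, so the tips are 18 apart at rest. Either tip may go in either eye.
- pliers_jaw (a joint): Squeeze of the pliers (m), 0 = free, at most 0.034. Squeezing the handles together along y drives the tips apart as much, all parallel: the tips are 18 mm plus this apart. A spring resists with 8 N at first, 14 N at 18 mm (the ring's force comes on top) and returns them, so a grip of about 6 N holds without spreading. 20 to 23 mm spreads the ring to 0.35 (pins have play).
- stand: Fixed grey plastic stand, 60 x 80 x 50, origin at the centre of its underside, z up. In its top a slot 14 (x) by 34 (y), 46 deep, takes both legs of the pliers; the crossbars rest on its top, so that the pliers' origin is 10 above the stand's.
- stand_top (a point): Centre of the stand's top face, 50 above its origin.
- objective: Bystander: loose objective lens, diameter 24, 42 tall, standing on the bench; origin at its foot.
- screw_tray: Bystander: white tray 75 x 100 x 20; origin under its centre.
- slide_box: Bystander: blue slide box 90 x 85 x 32; origin under its centre.
Not all that is in view belongs to the job. Of the things that look like the pliers, the smaller one is meant. Several things look just like the unit: the one meant starts farthest from the robot's base.

How it is judged:
By the outcome, as a careful person would: the job done as asked, in the order asked, and still so for the second after the job is handed in, with the robot touching nothing.
It also fails if it takes over 54 s, if anything falls off the work surface, if the arm or the gripper's body presses on something with over 40 N, if the wrist force passes 120 N, or if a joint passes its speed limit or range.

## Robot

A 7-joint arm with a two-finger parallel gripper is mounted at the origin on the work surface. World frame = base frame: x ahead of the robot, y to its left, z up, the work surface at z = 0. Lengths are in m, angles in rad, forces in N, time in s.
With the tool pointing down it reaches from about 0.35 to 0.9 m from the base axis. Payload 8.1 kg.
Tool frame: the origin (TCP) lies between the finger pads; the fingertips stand 19 mm ahead of it and the grasp point (between the pads) is the TCP; y points along the fingers, x is the direction in which the jaws open and shut, and the axes are right-handed (so a half turn about y gives the same grasp; the last joint's range is limited). The gripper opens to 92 mm and grips with 3 to 60 N. Pads are 19 mm wide; open, the fingers measure 130 mm over their backs; the gripper's body (75 mm by 190 mm) begins 47 mm behind the grasp point.
Start: joints at [-1.25, 0.434, 0.025, 1.573, -0.012, 1.134, -0.075], TCP at [0.257, 0.57, 0.246] pointing down, gripper open.
Joint ranges: [-2.62, 2.62], [-0.44, 2.09], [-1.27, 1.32], [0.08, 2.57], [-1.32, 4.46], [0.12, 2], [-2.74, 2.74]. Speed limits (rad/s): [2.22, 2.22, 3.01, 3.01, 3.14, 3.14, 3.14].

## Interface

Orientations are given as a rotation vector (axis times angle).
In Python, from cell import arm gives the robot as it stands.
- The arm moves only by the tool move_arm, never from a script. Its argument "series" is a list of rows, each an object of numbers: "x", "y", "z": the shift along the tool's x, y, z in cm; "rx", "ry", "rz": the turn, a rotation vector about the tool's x, y, z in rad. In form: [{"x": .., "y": .., "z": .., "rx": .., "ry": .., "rz": ..}, ...]. A call has 1 to 12 rows; each row shifts and turns the pose as measured when the row begins, along the tool's axes as they then stand; what a row does not reach is not made up. A row lasts 1/8 s, in which the tool goes at most 62.5 mm and 10.7 degrees, less where a joint would pass 70% of its speed; a pose out of reach is approached as far as the arm can. A call is refused whole if a number of a shift passes 6.25 or a number of a turn 0.188, either way. A call with a gripper value outside its range is refused whole. "jaw" is the finger opening in cm, from 0 to 9.18, set as the call begins (left out, the last holds). The fingers move at their own pace and stop on an object; "newtons" is the grip in N (left out, the last holds). Time passes only in rows, so rows that do not move let the fingers close. It gives the time, the measured TCP pose, the force and the opening at its end, in the units of the state.
- arm.observe(): the state, without advancing time (a new reading comes with each control period).
- arm.get_image(name): name is "side" or "top"; returns the picture (400x640x3 uint8, blue, green, red); there is no depth.
- arm.camera_params(name): a dict with "K" (3x3 intrinsics, pixels), "R" (3x3) and "t" (3): a world point X has camera coordinates R X + t. Camera axes: x right, y down, z forward; pixel columns grow to the right and rows downward; lengths in m; the calibration is good to about 2 mm. A picture is of the moment at which its call begins. camera_params takes no time and is no camera call.
- arm.sign_off(): hands the job in, once; it reports no verdict.
The state is a dict: "clock": time; "joints": joint angles; "dq": joint speeds; "joint_efforts": joint torques, N m; "position": TCP position; "ee_rot": TCP orientation; "force": force on the tool from outside, world axes, zero at the start; "ft_torque": the same for the moment, N m; "width": opening from 0.0 (shut) to 1.0 (fully open).
Only numpy, scipy, OpenCV 4.12 (cv2) and the standard library are available. Lean on these libraries where they do the work, as an engineer would, in place of code of your own. Each camera call takes 0.05 s, during which the arm holds its last target.

## Working session

There is one attempt and no reset: what is moved stays moved. The work goes in short steps, Python scripts to look and compute and a tool call to move; the robot and the scene stay as the last step left them, time stands still between calls to the robot, and variables do not carry over. Pictures are saved under pics/ and viewed, and the job is handed in when it is done.

Besides the shell and the picture viewer there is one more tool, called after ">>>" by a JSON object that holds its "fn" and its "kwargs", one argument or row to a line. move_arm: Moves the arm, as the interface text tells. Its arguments: {"type":"object","properties":{"series":{"type":"array","items":{"type":"object","properties":{"x":{"type":"number"},"y":{"type":"number"},"z":{"type":"number"},"rx":{"type":"number"},"ry":{"type":"number"},"rz":{"type":"number"}}}},"jaw":{"type":"number"},"newtons":{"type":"number"}},"required":["series"]}

```bash
ls; mkdir -p pics
python3 - <<'E'
from cell import arm
import cv2,numpy as np
s=arm.observe()
for k,v in s.items(): print(k,np.round(v,4))
for n in("side","top"):
    cv2.imwrite(f"pics/{n}0.png",arm.get_image(n))
    p=arm.camera_params(n); print(n,p, -np.array(p["R"]).T@np.array(p["t"]))
E
```

```text
pics
clock 0.0
joints [-1.2496  0.4352  0.025   1.5741 -0.0116  1.134  -0.0751]
dq [ 0.0005 -0.0003  0.     -0.0011 -0.0014 -0.0003 -0.0004]
joint_efforts [ 5.00000e-04 -6.67842e+01  9.85000e-01 -3.14465e+01 -6.06000e-02
  4.32000e-02  2.00000e-04]
position [0.2569 0.5692 0.2449]
ee_rot [-1.3814 -0.8906  0.8927]
force [ 0.8301  0.4632 -0.2671]
ft_torque [-0.0476  0.0367  0.0254]
width 1.0037
side {'K': array([[488.02646206,   0.        , 322.58232312],
       [  0.        , 488.02646206, 205.94725829],
       [  0.        ,   0.        ,   1.        ]]), 'R': array([[ 0.89959035, -0.43627628, -0.02000531],
       [-0.25249659, -0.48217391, -0.83890035],
       [ 0.35634628,  0.75971793, -0.54391727]]), 't': array([-0.48219483,  0.19573047,  0.83747011])} [ 0.18476973 -0.7522351   0.61006636]
top {'K': array([[423.40326892,   0.        , 321.92965253],
       [  0.        , 423.40326892, 203.91507515],
       [  0.        ,   0.        ,   1.        ]]), 'R': array([[ 0.01297543, -0.99964072,  0.02345364],
       [-0.99275557, -0.01568095, -0.11912386],
       [ 0.11944884, -0.02173805, -0.99260235]]), 't': array([-0.00788759,  0.52656712,  1.01086483])} [0.40210816 0.02234654 1.06629851]
```

View pics/side0.png

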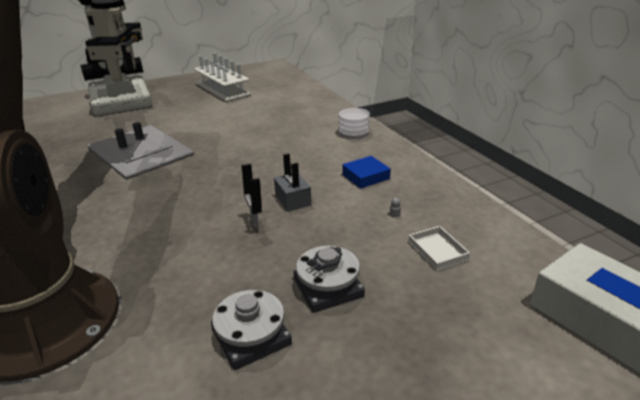

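View pics/top0.png

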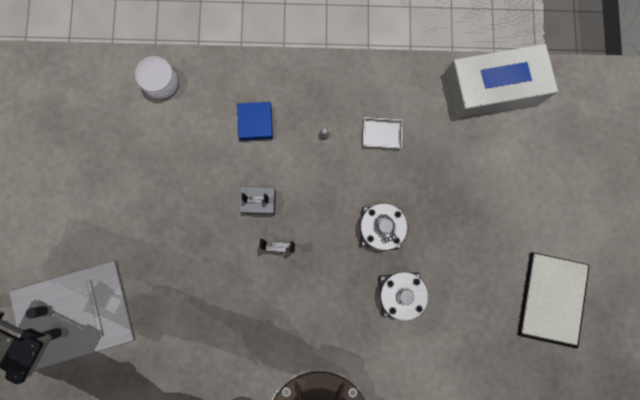

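Run:
```python
from cell import arm
import numpy as np
from scipy.spatial.transform import Rotation as R
s=arm.observe(); print(R.from_rotvec(s['ee_rot']).as_matrix().round(3))
```

```text
[[ 0.411 -0.    -0.912]
 [ 0.912 -0.001  0.411]
 [-0.001 -1.    -0.   ]]
```

Pliers candidates: the pair in the stand (top 257,200; side 291,172) and a larger free-standing pair (top 276,247; side 252,190). Unit candidates: (384,227), far and carrying a ring, and (404,296), near and empty. I choose the smaller pliers in the stand and the far unit. Next I check both in close crops.

Run:
```python
import cv2,numpy as np
s=cv2.imread("pics/side0.png");t=cv2.imread("pics/top0.png")
def c(im,x,y,w,h,k): return cv2.resize(im[y:y+h,x:x+w],(w*k,h*k),interpolation=cv2.INTER_CUBIC)
a=np.hstack([c(t,345,190,80,75,5),c(t,235,180,80,75,5)])
b=np.hstack([c(s,285,230,80,75,5),c(s,235,145,80,75,5)])
o=cv2.convertScaleAbs(np.vstack([a,b])[:750],alpha=1.5); o=cv2.resize(o,(800,750)); cv2.imwrite("pics/crop0.png",cv2.resize(o,(640,600)))
```

```text
(no output)
```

View pics/crop0.png

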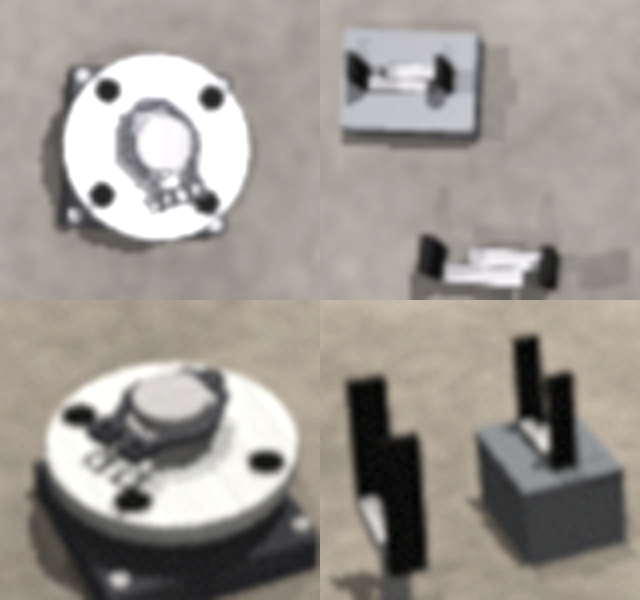

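```bash
cat > h.py <<'E'
import cv2,numpy as np
from cell import arm
from scipy.spatial.transform import Rotation as Rot
def cam(n):
    p=arm.camera_params(n); return np.array(p["K"]),np.array(p["R"]),np.array(p["t"])
def ray(n,uv):
    K,R,t=cam(n); d=R.T@np.linalg.solve(K,[uv[0],uv[1],1.]); return -R.T@t,d/np.linalg.norm(d)
def plane(n,uv,z):
    c,d=ray(n,uv); return c+d*(z-c[2])/d[2]
def proj(n,X):
    K,R,t=cam(n); q=K@(R@np.array(X)+t); return q[:2]/q[2]
def tri(uvs,uvt):
    A=[];b=[]
    for n,uv in(("side",uvs),("top",uvt)):
        c,d=ray(n,uv);P=np.eye(3)-np.outer(d,d);A.append(P);b.append(P@c)
    A=np.vstack(A);b=np.hstack(b);x=np.linalg.lstsq(A,b,rcond=None)[0]
    return x,np.linalg.norm(A@x-b)
def crop(im,x,y,w,h,k): return cv2.resize(im[y:y+h,x:x+w],(w*k,h*k),interpolation=cv2.INTER_CUBIC)
def st():
    s=arm.observe();R=Rot.from_rotvec(s['ee_rot']).as_matrix()
    print('t',round(s['clock'],2),'pos',np.round(s['position'],4),'F',np.round(s['force'],1),'T',np.round(s['ft_torque'],2),'w',round(s['width'],3));print('xyz axes',R[:,0].round(3),R[:,1].round(3),R[:,2].round(3));return s,R
E
python3 - <<'E'
from h import *
s=cv2.imread("pics/side0.png");t=cv2.imread("pics/top0.png")
a=crop(t,365,205,45,48,12); b=crop(s,295,240,70,50,8)
cv2.imwrite("pics/cu.png",a);cv2.imwrite("pics/cus.png",cv2.convertScaleAbs(b,alpha=1.3))
# disc: bright blob
for n,im,(x,y,w,h) in(("top",t,(350,195,70,65)),("side",s,(285,230,80,80))):
    g=cv2.cvtColor(im,cv2.COLOR_BGR2GRAY)[y:y+h,x:x+w]
    m=(g>150 if n=="top" else g>130).astype(np.uint8)
    cs,_=cv2.findContours(m,cv2.RETR_EXTERNAL,cv2.CHAIN_APPROX_NONE);c=max(cs,key=cv2.contourArea)
    e=cv2.fitEllipse(cv2.convexHull(c));print(n,g.max(),e)
    uv=np.array(e[0])+[x,y];print(uv,plane(n,uv,.0555))
E
```

```text
top 203 ((33.79946517944336, 31.32035255432129), (44.798763275146484, 46.72614669799805), 139.09556579589844)
[383.79946518 226.32035255] [ 0.47197822 -0.14888906  0.0555    ]
side 177 ((51.91758728027344, 37.76445388793945), (34.09727478027344, 46.89848709106445), 57.58892059326172)
[336.91758728 267.76445389] [ 0.48370188 -0.16779117  0.0555    ]
```

View pics/cu.png

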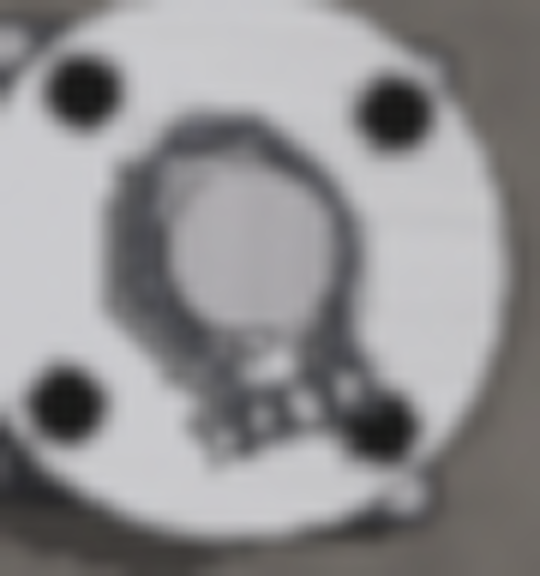

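View pics/cus.png

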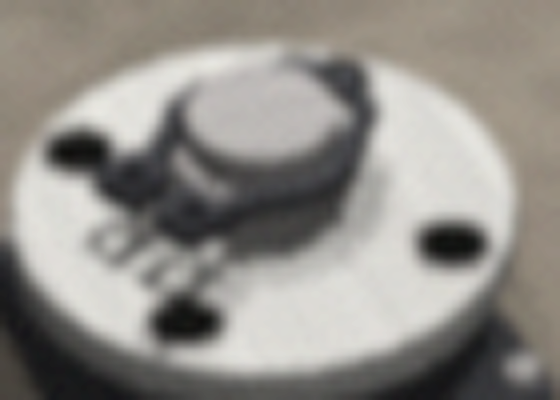

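Run:
```python
from h import *
# nose top in both views: bright-ish lilac blob; use hand contours
print("nose tri",tri((328.1,254.4),(386.0,225.7)))
print("nose top@80",plane("top",(386.0,225.7),.08),"side@80",plane("side",(328.1,254.4),.08))
print("holes top",plane("top",(384.2,226.6),.0555))
hs=np.array([(80,150),(453,243),(185,320)])/8+[295,240]
for h in hs: print(plane("side",h,.0555))
ht=np.array([(82,92),(395,115),(380,425),(65,405)])/12+[365,205]
for h in ht: print("t",plane("top",h,.0555))
c=plane("top",(386.0,225.7),.08)
for a in range(-60,61,20):
    r=np.radians(a)
    d=np.array([-np.cos(r),-np.sin(r),0]);n=np.array([d[1],-d[0],0])
    o=np.array([c[0],c[1],.076])
    A=o+31*1e-3*d-9e-3*n;B=o+31*1e-3*d+9e-3*n
    print(a,"top",((proj("top",A)-[365,205])*12).round(),((proj("top",B)-[365,205])*12).round(),"side",((proj("side",A)-[295,240])*8).round(),((proj("side",B)-[295,240])*8).round())
```

```text
nose tri (array([ 0.47348192, -0.15103688,  0.07673248]), np.float64(0.002160144683183974))
nose top@80 [ 0.47181339 -0.14991461  0.08      ] side@80 [ 0.47323186 -0.15502115  0.08      ]
holes top [ 0.47132097 -0.14985001  0.0555    ]
[ 0.44423913 -0.11954924  0.0555    ]
[ 0.50316327 -0.18562543  0.0555    ]
[ 0.44081505 -0.18154543  0.0555    ]
t [ 0.50443914 -0.12014419  0.0555    ]
t [ 0.50076562 -0.18313388  0.0555    ]
t [ 0.4386987  -0.17960571  0.0555    ]
t [ 0.44180044 -0.11668198  0.0555    ]
-60 top [135. 367.] [ 89. 287.] side [109.  92.] [156.  50.]
-40 top [183. 400.] [112. 340.] side [101. 124.] [122.  74.]
-20 top [238. 415.] [152. 382.] side [110. 156.] [104. 104.]
0 top [295. 409.] [203. 408.] side [137. 184.] [102. 136.]
20 top [346. 384.] [260. 415.] side [178. 204.] [118. 167.]
40 top [386. 344.] [316. 402.] side [229. 214.] [151. 193.]
60 top [408. 291.] [363. 371.] side [282. 212.] [197. 209.]
```

Run:
```python
from h import *
s=cv2.imread("pics/side0.png");t=cv2.imread("pics/top0.png")
a=crop(t,235,183,45,36,12); b=crop(s,268,145,52,70,8)
cv2.imwrite("pics/cp.png",cv2.convertScaleAbs(a,alpha=1.5));cv2.imwrite("pics/cps.png",cv2.convertScaleAbs(b,alpha=1.5))
```

```text
(no output)
```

View pics/cp.png

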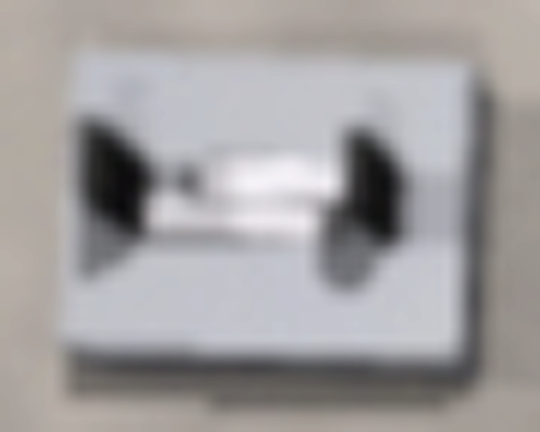

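View pics/cps.png

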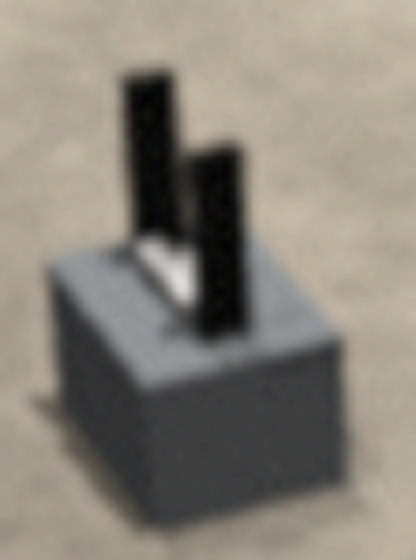

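Run:
```python
from h import *
T=np.array([(80,50),(475,65),(465,355),(62,342)])/12+[235,183]
P=np.array([plane("top",u,.05) for u in T]);print(P.round(4),P.mean(0))
ex=np.linalg.norm
print([ex(P[i]-P[(i+1)%4]).round(4) for i in range(4)], "yaw y-axis", [np.degrees(np.arctan2(*(P[i]-P[j])[:2])).round(1)for i,j in((0,1),(3,2))], "x-axis yaw",[np.degrees(np.arctan2((P[i]-P[j])[1],(P[i]-P[j])[0])).round(1)for i,j in((0,3),(1,2))])
S=np.array([(148,75),(215,148)])/8+[268,145]
H=np.array([plane("side",u,.11) for u in S]);print("handles side",H.round(4),H.mean(0),ex(H[0]-H[1]))
S=np.array([(50,268),(147,387),(340,340)])/8+[268,145]
Q=np.array([plane("side",u,.05) for u in S]);print("stand side",Q.round(4),(Q[0]+Q[2])/2)
# top: handles upper ends: left plate left edge x~85..?, right plate
for u in((92,165),(395,180)): print("top h",plane("top",np.array(u)/12+[235,183],.11))
K=[ (150,210),(318,190)]
```

```text
[[0.5621 0.1948 0.05  ]
 [0.5604 0.1153 0.05  ]
 [0.5016 0.1157 0.05  ]
 [0.503  0.1963 0.05  ]] [0.53176996 0.15552829 0.05      ]
[np.float64(0.0795), np.float64(0.0588), np.float64(0.0805), np.float64(0.0592)] yaw y-axis [np.float64(1.2), np.float64(1.0)] x-axis yaw [np.float64(-1.4), np.float64(-0.4)]
handles side [[0.5336 0.1767 0.11  ]
 [0.5331 0.1274 0.11  ]] [0.53332036 0.15202983 0.11      ] 0.04925884779860771
stand side [[0.5034 0.1874 0.05  ]
 [0.5032 0.1129 0.05  ]
 [0.5609 0.111  0.05  ]] [0.53211897 0.14921137 0.05      ]
top h [0.53072583 0.18157105 0.11      ]
top h [0.5287859  0.12433693 0.11      ]
```

>>> {"fn": "move_arm", "kwargs": {
  "series": [
    {"ry": -0.136},
    {"ry": -0.136},
    {"ry": -0.136},
    {"x": -4, "z": -2.8},
    {"x": -4, "z": -2.8},
    {"x": -4, "z": -2.8},
    {"x": -4, "z": -2.8},
    {"x": -4, "z": -2.8},
    {"x": -4, "z": -2.8},
    {"x": -4, "z": -2.8},
    {"x": -4, "z": -2.8}
  ],
  "jaw": 9.18,
  "newtons": 6
}}

```text
invalid input
```

```bash
cat >> h.py <<'E'
def need(X=None,yawx=None):
    s,R=st()
    if X is not None: print('tool shift cm',(R.T@(np.array(X)-s['position'])*100).round(2))
    # level error + yaw: tool y down, tool x at yawx deg
    if yawx is None: yawx=np.degrees(np.arctan2(R[1,0],R[0,0]))
    a=np.radians(yawx);x=np.array([np.cos(a),np.sin(a),0]);y=np.array([0,0,-1.]);Rt=np.c_[x,y,np.cross(x,y)]
    print('turn rad',Rot.from_matrix(R.T@Rt).as_rotvec().round(4),'yaw',np.degrees(np.arctan2(R[1,0],R[0,0])).round(2))
E
python3 -c "
from h import *
need((.532,.153,.2),89)"
```

```text
t 0.1 pos [0.2569 0.5693 0.245 ] F [0.5 0.2 0.3] T [-0.   -0.02  0.01] w 1.0
xyz axes [ 0.411  0.912 -0.001] [-0.    -0.001 -1.   ] [-0.912  0.411 -0.   ]
tool shift cm [-26.62   4.55 -42.2 ]
turn rad [-1.000e-04 -4.064e-01 -1.400e-03] yaw 65.72
```

>>> {"fn": "move_arm", "kwargs": {
  "series": [
    {"x": 0, "y": 0, "z": 0, "rx": 0, "ry": -0.136, "rz": 0},
    {"x": 0, "y": 0, "z": 0, "rx": 0, "ry": -0.136, "rz": 0},
    {"x": 0, "y": 0, "z": 0, "rx": 0, "ry": -0.136, "rz": 0},
    {"x": -4, "y": 0, "z": -2.8, "rx": 0, "ry": 0, "rz": 0},
    {"x": -4, "y": 0, "z": -2.8, "rx": 0, "ry": 0, "rz": 0},
    {"x": -4, "y": 0, "z": -2.8, "rx": 0, "ry": 0, "rz": 0},
    {"x": -4, "y": 0, "z": -2.8, "rx": 0, "ry": 0, "rz": 0},
    {"x": -4, "y": 0, "z": -2.8, "rx": 0, "ry": 0, "rz": 0},
    {"x": -4, "y": 0, "z": -2.8, "rx": 0, "ry": 0, "rz": 0},
    {"x": -4, "y": 0, "z": -2.8, "rx": 0, "ry": 0, "rz": 0},
    {"x": -4, "y": 0, "z": -2.8, "rx": 0, "ry": 0, "rz": 0}
  ],
  "jaw": 9.18,
  "newtons": 6
}}

```text
clock: 1.48
position: [0.4829, 0.2413, 0.2412]
ee_rot: [-1.207, -1.207, 1.222]
force: [0.4, 1.4, -0.6]
width: 0.992
```

```bash
python3 -c "
from h import *
need((.532,.153,.2),89)"
```

```text
t 1.48 pos [0.4829 0.2413 0.2412] F [ 0.4  1.4 -0.6] T [-0.   -0.04  0.01] w 0.992
xyz axes [-0.007  1.    -0.007] [-0.006 -0.007 -1.   ] [-1.    -0.007  0.006]
tool shift cm [-8.83  4.15 -4.88]
turn rad [-0.0058  0.024  -0.0066] yaw 90.38
```

>>> {"fn": "move_arm", "kwargs": {
  "series": [
    {"x": -2.95, "y": 1.4, "z": -1.63, "rx": -0.003, "ry": 0.012, "rz": -0.003},
    {"x": -2.95, "y": 1.4, "z": -1.63, "rx": -0.003, "ry": 0.012, "rz": -0.003},
    {"x": -2.95, "y": 1.4, "z": -1.63, "rx": 0, "ry": 0, "rz": 0},
    {"x": 0, "y": 0, "z": 0, "rx": 0, "ry": 0, "rz": 0},
    {"x": 0, "y": 0, "z": 0, "rx": 0, "ry": 0, "rz": 0}
  ]
}}

```text
clock: 2.1
position: [0.5336, 0.1446, 0.1972]
ee_rot: [-1.223, -1.189, 1.193]
force: [0.2, -0.0, 1.5]
width: 1.002
```

```bash
python3 -c "
from h import *
need((.532,.153,.092),89)
cv2.imwrite('pics/s1.png',arm.get_image('side'))"
```

```text
t 2.1 pos [0.5336 0.1446 0.1972] F [ 0.2 -0.   1.5] T [ 0.07 -0.01 -0.02] w 1.002
xyz axes [ 0.026  1.    -0.003] [-0.001 -0.002 -1.   ] [-1.     0.026  0.001]
tool shift cm [ 0.86 10.52  0.18]
turn rad [-0.0006 -0.0081 -0.0025] yaw 88.54
```

View pics/s1.png

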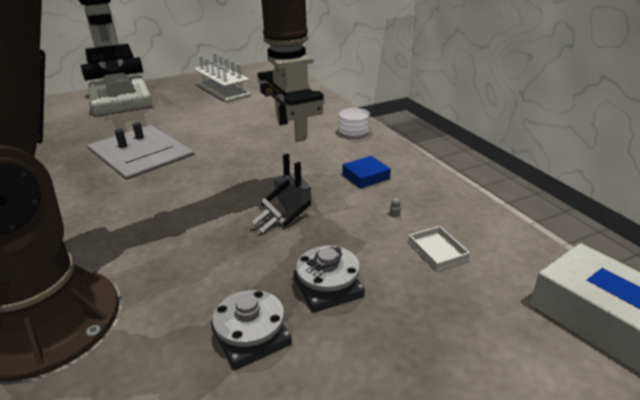

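```bash
python3 -c "
from h import *
im=cv2.imread('pics/s1.png');cv2.imwrite('pics/s1c.png',crop(im,240,60,100,180,4)[140:])
cv2.imwrite('pics/t1c.png',crop(arm.get_image('top'),210,150,140,130,4))"
```

```text
(no output)
```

View pics/s1c.png

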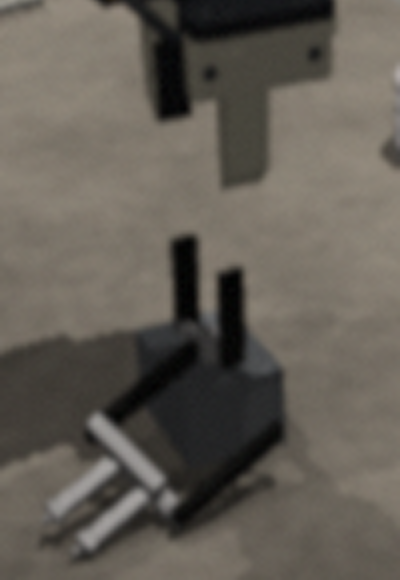

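View pics/t1c.png

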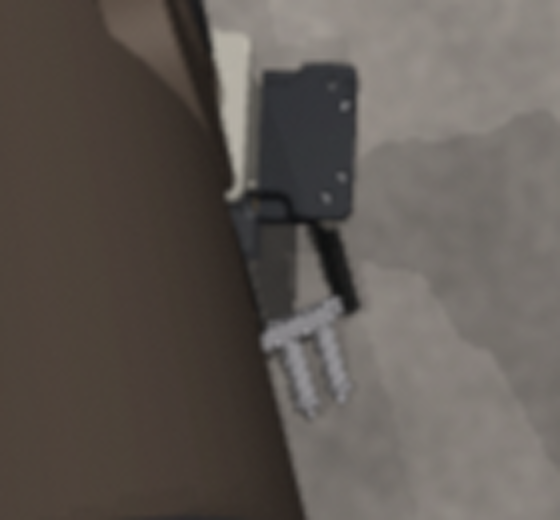

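```bash
python3 -c "
from h import *
f=lambda x,y:(240+x/4,60+(140+y)/4)
for p in((185,345),(280,425)):
  for z in(.0,.03,.055,.075): print(p,z,plane('side',f(*p),z).round(3))
for p in((50,520),(80,550)): print(p,plane('side',f(*p),.0).round(3))
for p in ((305,412),(345,398)): print(plane('top',(210+p[0]/4,150+p[1]/4),.0).round(3))
for p in ((265,345),(340,305),(350,308),(322,230)):
  for z in(.0,.03,.06): print(p,z,plane('top',(210+p[0]/4,150+p[1]/4),z).round(3))
"
```

```text
(185, 345) 0.0 [0.553 0.244 0.   ]
(185, 345) 0.03 [0.535 0.195 0.03 ]
(185, 345) 0.055 [0.52  0.154 0.055]
(185, 345) 0.075 [0.508 0.122 0.075]
(280, 425) 0.0 [0.567 0.132 0.   ]
(280, 425) 0.03 [0.548 0.088 0.03 ]
(280, 425) 0.055 [0.533 0.052 0.055]
(280, 425) 0.075 [0.52  0.023 0.075]
(50, 520) [0.416 0.102 0.   ]
(80, 550) [0.421 0.068 0.   ]
[0.406 0.087 0.   ]
[0.415 0.062 0.   ]
(265, 345) 0.0 [0.447 0.113 0.   ]
(265, 345) 0.03 [0.446 0.11  0.03 ]
(265, 345) 0.06 [0.444 0.107 0.06 ]
(340, 305) 0.0 [0.473 0.066 0.   ]
(340, 305) 0.03 [0.471 0.065 0.03 ]
(340, 305) 0.06 [0.469 0.064 0.06 ]
(350, 308) 0.0 [0.471 0.06  0.   ]
(350, 308) 0.03 [0.469 0.059 0.03 ]
(350, 308) 0.06 [0.467 0.058 0.06 ]
(322, 230) 0.0 [0.52  0.078 0.   ]
(322, 230) 0.03 [0.517 0.077 0.03 ]
(322, 230) 0.06 [0.513 0.075 0.06 ]
```

>>> {"fn": "move_arm", "kwargs": {
  "series": [
    {"x": 0.86, "y": 0, "z": 0.18, "rx": 0, "ry": -0.008, "rz": -0.002},
    {"x": 0, "y": 0, "z": 0, "rx": 0, "ry": 0, "rz": 0}
  ]
}}

```text
clock: 2.45
position: [0.5315, 0.1561, 0.1979]
ee_rot: [-1.215, -1.2, 1.199]
force: [-0.6, 0.4, 0.1]
width: 1.001
```

```bash
python3 -c "
from h import *
need((.532,.153,.092),89)
im=arm.get_image('side');cv2.imwrite('pics/s2c.png',crop(im,240,60,100,180,4)[140:])"
```

```text
t 2.45 pos [0.5315 0.1561 0.1979] F [-0.6  0.4  0.1] T [0.04 0.05 0.  ] w 1.001
xyz axes [0.013 1.    0.001] [ 0.     0.001 -1.   ] [-1.     0.013 -0.   ]
tool shift cm [-0.31 10.59 -0.06]
turn rad [0.0003 0.0041 0.0006] yaw 89.24
```

View pics/s2c.png

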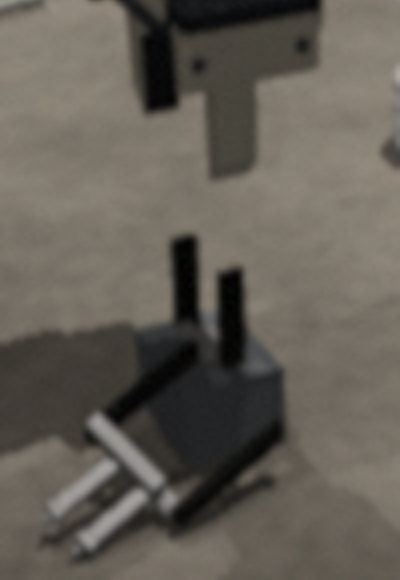

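>>> {"fn": "move_arm", "kwargs": {
  "series": [
    {"x": -0.3, "y": 4, "z": 0, "rx": 0, "ry": 0.004, "rz": 0},
    {"x": 0, "y": 3, "z": 0, "rx": 0, "ry": 0, "rz": 0},
    {"x": 0, "y": 2, "z": 0, "rx": 0, "ry": 0, "rz": 0},
    {"x": 0, "y": 1, "z": 0, "rx": 0, "ry": 0, "rz": 0},
    {"x": 0, "y": 0, "z": 0, "rx": 0, "ry": 0, "rz": 0}
  ]
}}

```text
clock: 3.12
position: [0.5328, 0.1543, 0.0968]
ee_rot: [-1.218, -1.201, 1.194]
force: [-0.3, 0.3, 0.0]
width: 1.003
```

```bash
python3 -c "
from h import *
need((.532,.153,.092),89)
im=arm.get_image('side');cv2.imwrite('pics/s3c.png',crop(im,240,60,100,180,4)[140:])"
```

```text
t 3.12 pos [0.5328 0.1543 0.0968] F [-0.3  0.3  0. ] T [ 0.04  0.04 -0.08] w 1.003
xyz axes [0.016 1.    0.002] [ 0.004  0.002 -1.   ] [-1.     0.016 -0.004]
tool shift cm [-0.13  0.48  0.08]
turn rad [0.0041 0.0018 0.0018] yaw 89.1
```

View pics/s3c.png

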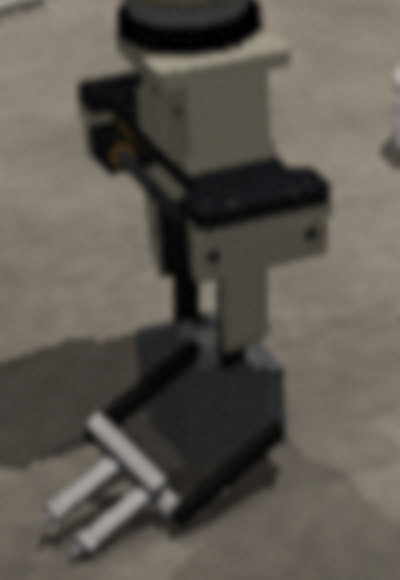

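>>> {"fn": "move_arm", "kwargs": {
  "series": [
    {"x": -0.1, "y": 0.5, "z": 0.08, "rx": 0.004, "ry": 0, "rz": 0},
    {"x": 0, "y": 0, "z": 0, "rx": 0, "ry": 0, "rz": 0}
  ]
}}

```text
clock: 3.42
position: [0.5332, 0.1537, 0.0935]
ee_rot: [-1.216, -1.201, 1.194]
force: [-0.3, 0.6, 0.6]
width: 1.001
```

>>> {"fn": "move_arm", "kwargs": {
  "series": [
    {"x": 0, "y": 0, "z": 0, "rx": 0, "ry": 0, "rz": 0},
    {"x": 0, "y": 0, "z": 0, "rx": 0, "ry": 0, "rz": 0},
    {"x": 0, "y": 0, "z": 0, "rx": 0, "ry": 0, "rz": 0},
    {"x": 0, "y": 0, "z": 0, "rx": 0, "ry": 0, "rz": 0}
  ],
  "jaw": 5.0,
  "newtons": 6
}}

```text
clock: 3.92
position: [0.5338, 0.1541, 0.0944]
ee_rot: [-1.217, -1.203, 1.193]
force: [0.1, -0.1, -0.3]
width: 0.621
```

```bash
python3 -c "
from h import *
need((.532,.153,.092),89)"
```

```text
t 3.92 pos [0.5338 0.1541 0.0944] F [ 0.1 -0.1 -0.3] T [-0.07 -0.02  0.01] w 0.621
xyz axes [0.016 1.    0.004] [ 0.004  0.004 -1.   ] [-1.     0.016 -0.004]
tool shift cm [-0.11  0.24  0.17]
turn rad [0.0044 0.0018 0.004 ] yaw 89.11
```

>>> {"fn": "move_arm", "kwargs": {
  "series": [
    {"x": 0, "y": 0, "z": 0, "rx": 0, "ry": 0, "rz": 0},
    {"x": 0, "y": 0, "z": 0, "rx": 0, "ry": 0, "rz": 0},
    {"x": 0, "y": -0.5, "z": 0, "rx": 0, "ry": 0, "rz": 0},
    {"x": 0, "y": -1, "z": 0, "rx": 0, "ry": 0, "rz": 0},
    {"x": 0, "y": -1, "z": 0, "rx": 0, "ry": 0, "rz": 0},
    {"x": 0, "y": 0, "z": 0, "rx": 0, "ry": 0, "rz": 0}
  ]
}}

```text
clock: 4.68
position: [0.5335, 0.1539, 0.1213]
ee_rot: [-1.217, -1.203, 1.193]
force: [1.2, 0.7, -1.3]
width: 0.622
```

```bash
python3 -c "
from h import *
need()
im=arm.get_image('side');cv2.imwrite('pics/s4c.png',crop(im,240,60,100,180,4)[140:])"
```

```text
t 4.67 pos [0.5335 0.1539 0.1213] F [ 1.2  0.7 -1.3] T [0.   0.03 0.01] w 0.622
xyz axes [0.016 1.    0.004] [ 0.004  0.004 -1.   ] [-1.     0.016 -0.004]
turn rad [ 0.0042 -0.      0.0038] yaw 89.11
```

View pics/s4c.png

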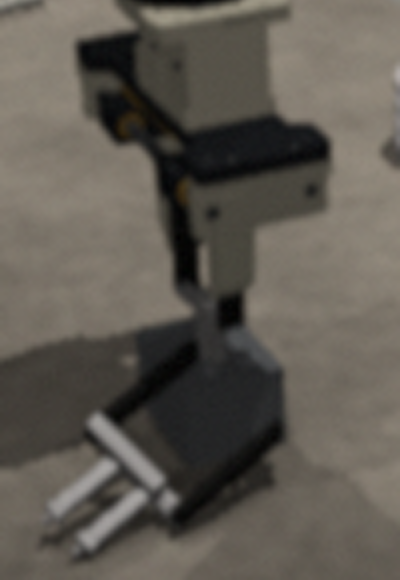

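>>> {"fn": "move_arm", "kwargs": {
  "series": [
    {"x": 0, "y": -2.5, "z": 0, "rx": 0.004, "ry": 0, "rz": 0.004},
    {"x": 0, "y": -2.5, "z": 0, "rx": 0, "ry": 0, "rz": 0},
    {"x": 0, "y": -2.5, "z": 0, "rx": 0, "ry": 0, "rz": 0},
    {"x": 0, "y": 0, "z": 0, "rx": 0, "ry": -0.12, "rz": 0},
    {"x": 0, "y": 0, "z": 0, "rx": 0, "ry": -0.12, "rz": 0},
    {"x": 0, "y": 0, "z": 0, "rx": 0, "ry": -0.12, "rz": 0},
    {"x": 0, "y": 0, "z": 0, "rx": 0, "ry": 0, "rz": 0}
  ]
}}

```text
clock: 5.6
position: [0.5319, 0.1529, 0.1968]
ee_rot: [-1.019, -1.461, 1.468]
force: [-0.3, 0.7, -1.6]
width: 0.624
```

Run:
```python
from h import *
t=lambda x,y:np.array((x,y))/12+[365,205]
s=lambda x,y:np.array((x,y))/8+[295,240]
A=plane("top",t(350,385),.073);B=plane("top",t(265,415),.073);d=A-B
print("top eyes",A,B,np.linalg.norm(d),np.degrees(np.arctan2(d[1],d[0]))+180,(A+B)/2)
# far eye & near eye in side (dark blob centres)
C=plane("side",s(187,212),.075);D=plane("side",s(128,178),.075);d=C-D
print("side eyes",C,D,np.linalg.norm(d),np.degrees(np.arctan2(d[1],d[0]))+180,(C+D)/2)
# hinge
print("hinge side",plane("side",s(345,75),.074)); print("hinge top",plane("top",t(215,125),.074))
c=np.array([.4716,-.1499]);m=(A+B)[:2]/2-c;print("dir from axis",np.degrees(np.arctan2(m[1],m[0])),np.linalg.norm(m))
need((.47,-.10,.20),110)
```

```text
top eyes [ 0.44579714 -0.17027038  0.073     ] [ 0.43970525 -0.15352359  0.073     ] 0.01782038889718979 109.98958126911315 [ 0.4427512  -0.16189699  0.073     ]
side eyes [ 0.4468067  -0.17106543  0.075     ] [ 0.44039667 -0.1551399   0.075     ] 0.01716715065287986 111.92479897815382 [ 0.44360169 -0.16310266  0.075     ]
hinge side [ 0.49862192 -0.14369712  0.074     ]
hinge top [ 0.49644278 -0.14377869  0.074     ]
dir from axis -157.41965863776483 0.03124389920158937
t 5.6 pos [0.5319 0.1529 0.1968] F [-0.3  0.7 -1.6] T [ 0.01 -0.02 -0.01] w 0.624
xyz axes [-0.346  0.938 -0.001] [-0.003 -0.002 -1.   ] [-0.938 -0.346  0.004]
tool shift cm [-21.58  -0.24  14.57]
turn rad [-0.0038  0.0047 -0.0009] yaw 110.27
```

Run:
```python
from h import *
need((.443,-.1625,.19),110.5)
```

```text
t 5.6 pos [0.5319 0.1529 0.1968] F [-0.3  0.7 -1.6] T [ 0.01 -0.02 -0.01] w 0.624
xyz axes [-0.346  0.938 -0.001] [-0.003 -0.002 -1.   ] [-0.938 -0.346  0.004]
tool shift cm [-26.51   0.78  19.26]
turn rad [-0.0038 -0.004  -0.0009] yaw 110.27
```

>>> {"fn": "move_arm", "kwargs": {
  "series": [
    {"x": -2.0, "y": 0, "z": 1.4, "rx": -0.004, "ry": 0, "rz": 0},
    {"x": -3.4, "y": 0, "z": 2.5, "rx": 0, "ry": 0, "rz": 0},
    {"x": -3.4, "y": 0, "z": 2.5, "rx": 0, "ry": 0, "rz": 0},
    {"x": -3.4, "y": 0, "z": 2.5, "rx": 0, "ry": 0, "rz": 0},
    {"x": -3.4, "y": 0, "z": 2.5, "rx": 0, "ry": 0, "rz": 0},
    {"x": -3.4, "y": 0, "z": 2.5, "rx": 0, "ry": 0, "rz": 0},
    {"x": -3.0, "y": 0, "z": 2.2, "rx": 0, "ry": 0, "rz": 0},
    {"x": -2.0, "y": 0, "z": 1.4, "rx": 0, "ry": 0, "rz": 0},
    {"x": -1.0, "y": 0, "z": 0.7, "rx": 0, "ry": 0, "rz": 0},
    {"x": 0, "y": 0, "z": 0, "rx": 0, "ry": 0, "rz": 0},
    {"x": 0, "y": 0, "z": 0, "rx": 0, "ry": 0, "rz": 0}
  ]
}}

```text
clock: 6.98
position: [0.4413, -0.1507, 0.1955]
ee_rot: [-1.037, -1.444, 1.443]
force: [0.6, 0.2, -2.6]
width: 0.624
```

Run:
```python
from h import *
need((.443,-.1625,.19),110.5)
im=arm.get_image('side');cv2.imwrite('pics/s5.png',im);cv2.imwrite('pics/s5c.png',crop(im,270,160,100,130,6)[180:]);cv2.imwrite('pics/t5.png',arm.get_image('top'))
```

```text
t 6.97 pos [ 0.4413 -0.1507  0.1955] F [ 0.6  0.2 -2.6] T [ 0.06 -0.03 -0.  ] w 0.624
xyz axes [-0.319  0.948  0.001] [-0.     0.001 -1.   ] [-0.948 -0.319 -0.   ]
tool shift cm [-1.17  0.55  0.22]
turn rad [ 0.0002 -0.0335  0.0008] yaw 108.58
```

View pics/s5c.png

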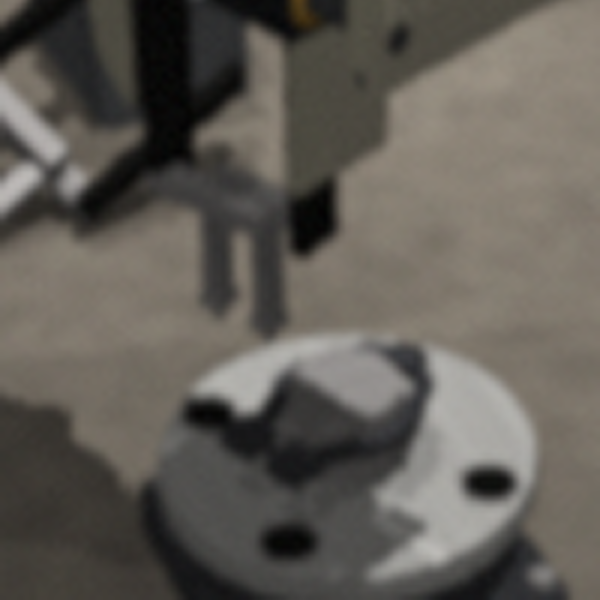

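View pics/t5.png

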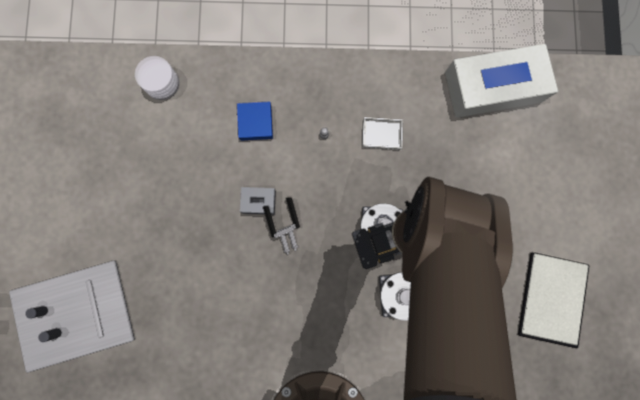

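Run:
```python
from h import *
s,R=st()
p=np.array(s['position'])+R[:,1]*.0843
for k in(-.009,.009):
    for dz in (0,.0055): print(k,dz,((proj('side',p+R[:,0]*k+[0,0,dz])-[270,190])*6).round(1))
im=cv2.imread('pics/s5.png');cv2.imwrite('pics/s5d.png',cv2.convertScaleAbs(crop(im,295,215,35,55,14)[:,:],alpha=2.5))
```

```text
t 7.08 pos [ 0.4413 -0.1507  0.1955] F [-0.4  0.2 -1.8] T [0.1  0.06 0.01] w 0.623
xyz axes [-0.319  0.948  0.001] [-0.     0.001 -1.   ] [-0.948 -0.319 -0.   ]
-0.009 0 [260.2 336.7]
-0.009 0.0055 [259.6 321. ]
0.009 0 [216.2 309.5]
0.009 0.0055 [215.4 293.8]
```

View pics/s5d.png

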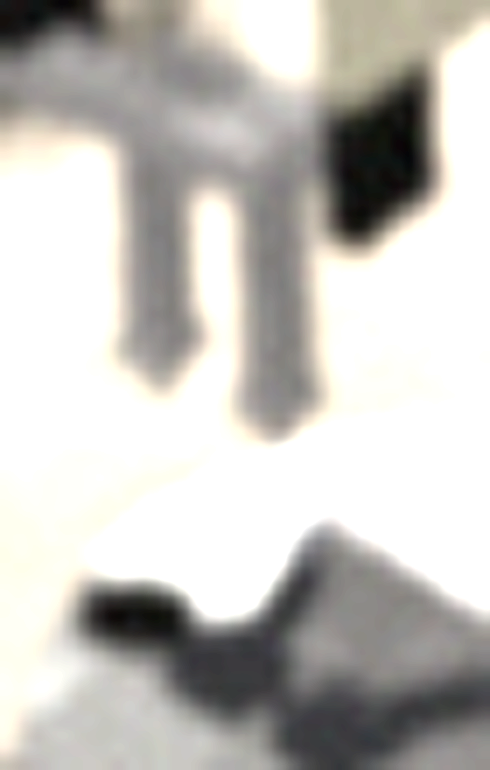

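Run:
```python
from h import *
im=cv2.imread('pics/side0.png');a=crop(im,300,250,30,30,18)
im=arm.get_image('side');cv2.imwrite('pics/s6.png',im);b=cv2.convertScaleAbs(crop(im,300,250,30,30,18),alpha=2)
cv2.imwrite('pics/eyes.png',cv2.resize(np.hstack([cv2.convertScaleAbs(a,alpha=1.3),b]),(800,400)))
c=np.array([.4722,-.1499]);m=np.array([.4430,-.1622])
# project eye square outlines for hypothesis
for dx,dy in((0,0),):
  u=np.array([np.cos(np.radians(110.5)),np.sin(np.radians(110.5))]);v=np.array([u[1],-u[0]])
  for k in(-9,9):
    for z in(.070,.076):
      print(k,z,[((proj('side',[*(m+(u*(k+a_)+v*b_)*1e-3),z])-[300,250])*400/30).round() for a_,b_ in((-6,-6),(6,-6),(6,6),(-6,6))])
```

```text
-9 0.07 [array([241., 294.]), array([173., 252.]), array([239., 207.]), array([306., 248.])]
-9 0.076 [array([240., 257.]), array([172., 216.]), array([238., 171.]), array([306., 211.])]
9 0.07 [array([140., 231.]), array([ 74., 191.]), array([139., 147.]), array([205., 187.])]
9 0.076 [array([138., 195.]), array([ 72., 155.]), array([138., 111.]), array([204., 150.])]
```

View pics/eyes.png

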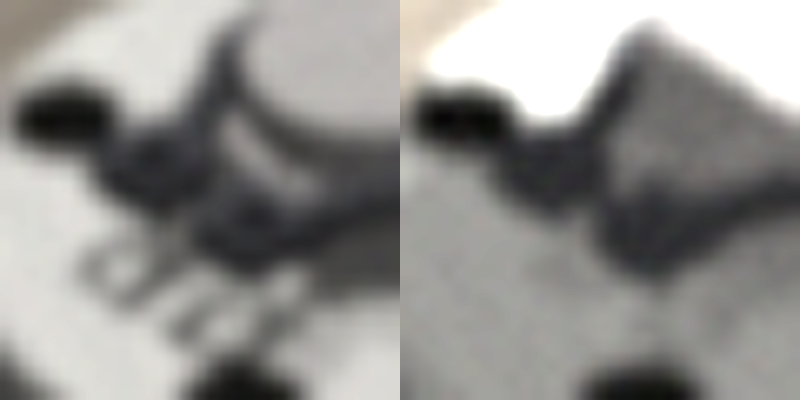

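Run:
```python
from h import *
need((.4432,-.162,.167),110.5)
```

```text
t 7.12 pos [ 0.4413 -0.1508  0.1955] F [ 0.2  0.4 -1.5] T [0.02 0.02 0.02] w 0.619
xyz axes [-0.319  0.948  0.001] [-0.     0.001 -1.   ] [-0.948 -0.319 -0.   ]
tool shift cm [-1.12  2.85  0.18]
turn rad [ 0.0001 -0.0327  0.0006] yaw 108.63
```

>>> {"fn": "move_arm", "kwargs": {
  "series": [
    {"x": -0.6, "y": 0.5, "z": 0.1, "rx": 0, "ry": -0.033, "rz": 0},
    {"x": -0.5, "y": 0.8, "z": 0.1, "rx": 0, "ry": 0, "rz": 0},
    {"x": 0, "y": 0.9, "z": 0, "rx": 0, "ry": 0, "rz": 0},
    {"x": 0, "y": 0.3, "z": 0, "rx": 0, "ry": 0, "rz": 0},
    {"x": 0, "y": 0, "z": 0, "rx": 0, "ry": 0, "rz": 0}
  ]
}}

```text
clock: 7.75
position: [0.4437, -0.1599, 0.1688]
ee_rot: [-1.015, -1.47, 1.468]
force: [0.1, 0.4, -0.6]
width: 0.622
```

Run:
```python
from h import *
need((.4432,-.162,.167),110.5)
im=arm.get_image('side');cv2.imwrite('pics/s7.png',im);b=cv2.convertScaleAbs(crop(im,290,225,45,50,14),alpha=2)
cv2.imwrite('pics/s7c.png',b[:,:][:600] if b.shape[0]<=600 else cv2.resize(b,(540,600)))
s,R=st();p=np.array(s['position'])+R[:,1]*.0843
for k in(-.009,.009): print(((proj('side',p+R[:,0]*k)-[290,225])*12).round(1))
```

```text
t 7.75 pos [ 0.4437 -0.1599  0.1688] F [ 0.1  0.4 -0.6] T [ 0.05 -0.   -0.05] w 0.622
xyz axes [-0.353  0.936  0.002] [-0.001  0.001 -1.   ] [-0.936 -0.353  0.   ]
tool shift cm [-0.18  0.18  0.12]
turn rad [-0.0001  0.0026  0.0016] yaw 110.65
t 7.8 pos [ 0.4438 -0.1599  0.1689] F [ 0.1  0.6 -1.6] T [0.07 0.   0.03] w 0.627
xyz axes [-0.353  0.936  0.002] [-0.001  0.001 -1.   ] [-0.936 -0.353 -0.   ]
[330.7 433.3]
[239.7 379. ]
```

View pics/s7c.png

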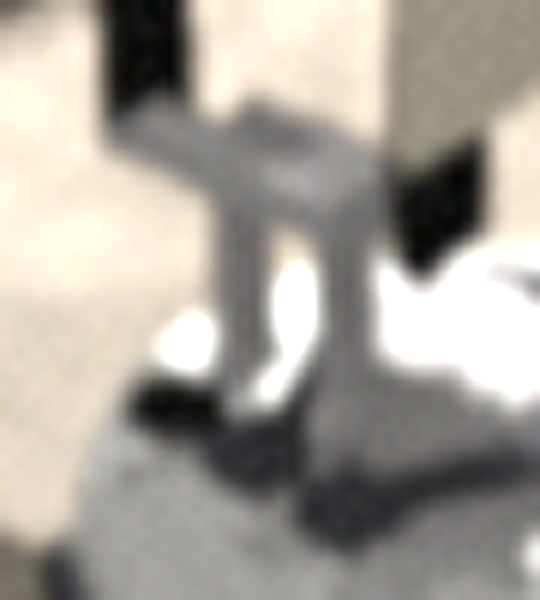

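>>> {"fn": "move_arm", "kwargs": {
  "series": [
    {"x": 0, "y": -0.3, "z": 0, "rx": 0, "ry": 0, "rz": 0},
    {"x": 0, "y": 0, "z": 0, "rx": 0, "ry": 0, "rz": 0},
    {"x": 0, "y": 0, "z": 0, "rx": 0, "ry": 0, "rz": 0},
    {"x": 0, "y": 0, "z": 0, "rx": 0, "ry": 0, "rz": 0}
  ],
  "jaw": 5.4,
  "newtons": 12
}}

```text
clock: 8.3
position: [0.4442, -0.1599, 0.1729]
ee_rot: [-1.017, -1.471, 1.468]
force: [-0.4, 0.2, -1.7]
width: 0.586
```

Run:
```python
from h import *
need((.4432,-.162,.167),110.5)
im=arm.get_image('side');cv2.imwrite('pics/s8.png',im);b=cv2.convertScaleAbs(crop(im,290,220,45,50,12),alpha=2)
cv2.imwrite('pics/s8c.png',b)
s,R=st();p=np.array(s['position'])+R[:,1]*.0843
for k in(-.009,.009): print(((proj('side',p+R[:,0]*k)-[290,220])*12).round(1))
```

```text
t 8.3 pos [ 0.4442 -0.1599  0.1729] F [-0.4  0.2 -1.7] T [ 0.06 -0.02 -0.03] w 0.586
xyz axes [-0.353  0.936  0.001] [ 0.001  0.001 -1.   ] [-0.936 -0.353 -0.001]
tool shift cm [-0.16  0.59  0.17]
turn rad [0.0014 0.0026 0.0008] yaw 110.65
t 8.35 pos [ 0.4442 -0.1599  0.1729] F [-1.3  0.3 -1.7] T [0.1  0.01 0.02] w 0.588
xyz axes [-0.353  0.936  0.001] [ 0.001  0.001 -1.   ] [-0.936 -0.353 -0.001]
[333.8 470.3]
[242.5 416.2]
```

View pics/s8c.png

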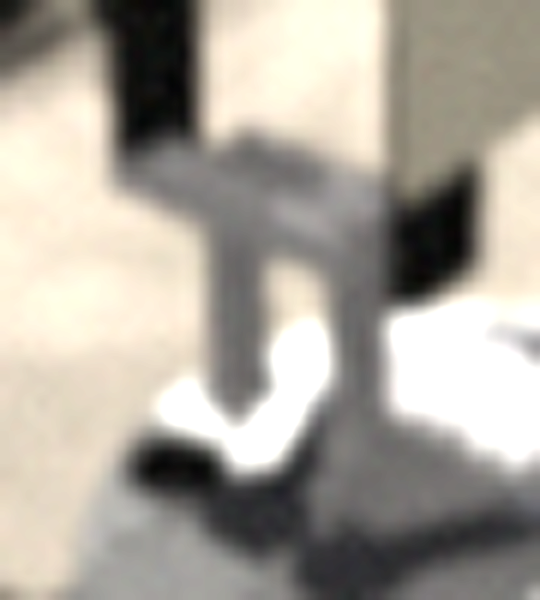

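Run:
```python
from h import *
im=cv2.imread('pics/s8.png');cv2.imwrite('pics/s8e.png',cv2.convertScaleAbs(crop(im,260,150,110,100,7),alpha=2)[:, :770][100:700])
```

```text
(no output)
```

View pics/s8e.png

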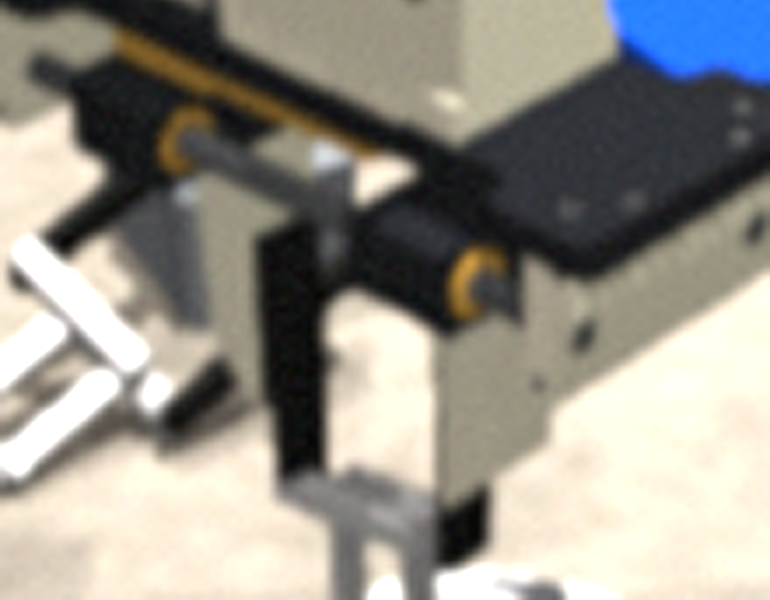

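Run:
```python
from h import *
s,R=st()
p=np.array(s['position'])
for dz in(.05,-.045,-.084):
  for yaw in(106,110.65,115,120):
    u=np.array([np.cos(np.radians(yaw)),np.sin(np.radians(yaw)),0])
    a=proj('side',p+[0,0,dz]+u*.02);b=proj('side',p+[0,0,dz]-u*.02);d=b-a;print(dz,yaw,a,b,'slope',round(d[1]/d[0],3),'px per18mm',(d*.45).round(2))
```

```text
t 8.35 pos [ 0.4442 -0.1599  0.1729] F [-1.3  0.3 -1.7] T [0.1  0.01 0.02] w 0.588
xyz axes [-0.353  0.936  0.001] [ 0.001  0.001 -1.   ] [-0.936 -0.353 -0.001]
0.05 106 [303.07299161 184.16984242] [320.00061729 193.81103805] slope 0.57 px per18mm [7.62 4.34]
0.05 110.65 [302.30686038 184.54835186] [320.76955636 193.40839783] slope 0.48 px per18mm [8.31 3.99]
0.05 115 [301.64169498 184.92899015] [321.43047466 193.00543509] slope 0.408 px per18mm [8.9  3.63]
0.05 120 [300.94378262 185.39554693] [322.11543162 192.51419607] slope 0.336 px per18mm [9.53 3.2 ]
-0.045 106 [305.4409891  233.12891441] [321.33994851 243.70385864] slope 0.665 px per18mm [7.15 4.76]
-0.045 110.65 [304.72606123 233.53962761] [322.0572046  243.26853365] slope 0.561 px per18mm [7.8  4.38]
-0.045 115 [304.1058481  233.95297756] [322.67357697 242.83239041] slope 0.478 px per18mm [8.36 4.  ]
-0.045 120 [303.45574067 234.45997693] [323.31220393 242.30016171] slope 0.395 px per18mm [8.94 3.53]
-0.084 106 [306.32862505 251.48105895] [321.84050687 262.35067849] slope 0.701 px per18mm [6.98 4.89]
-0.084 110.65 [305.63279409 251.90188935] [322.53850157 261.90524769] slope 0.592 px per18mm [7.61 4.5 ]
-0.084 115 [305.02932985 252.32552007] [323.13827657 261.45882695] slope 0.504 px per18mm [8.15 4.11]
-0.084 120 [304.39701301 252.84523267] [323.75964694 260.91387986] slope 0.417 px per18mm [8.71 3.63]
```

>>> {"fn": "move_arm", "kwargs": {
  "series": [
    {"x": 0, "y": 0, "z": 0, "rx": 0, "ry": 0, "rz": 0},
    {"x": -0.08, "y": 0.3, "z": 0.09, "rx": 0, "ry": 0.002, "rz": 0},
    {"x": 0, "y": 0.3, "z": 0, "rx": 0, "ry": 0, "rz": 0},
    {"x": 0, "y": 0.3, "z": 0, "rx": 0, "ry": 0, "rz": 0},
    {"x": 0, "y": 0, "z": 0, "rx": 0, "ry": 0, "rz": 0}
  ],
  "jaw": 5.0,
  "newtons": 6
}}

```text
clock: 8.98
position: [0.4434, -0.161, 0.1629]
ee_rot: [-1.017, -1.469, 1.467]
force: [-0.3, 1.1, -1.6]
width: 0.622
```

Run:
```python
from h import *
need((.4436,-.1609,.160),110.5)
im=arm.get_image('side');cv2.imwrite('pics/s9.png',im);b=cv2.convertScaleAbs(crop(im,290,225,45,50,12),alpha=2)
cv2.imwrite('pics/s9c.png',b)
```

```text
t 8.97 pos [ 0.4434 -0.161   0.1629] F [-0.3  1.1 -1.6] T [ 0.07  0.03 -0.01] w 0.622
xyz axes [-0.351  0.937  0.001] [ 0.     0.001 -1.   ] [-0.937 -0.351 -0.001]
tool shift cm [ 0.    0.29 -0.02]
turn rad [0.0008 0.0003 0.0011] yaw 110.52
```

View pics/s9c.png

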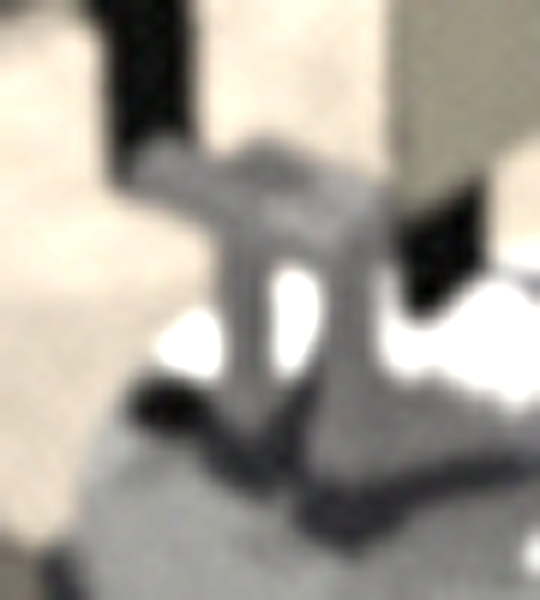

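>>> {"fn": "move_arm", "kwargs": {
  "series": [
    {"x": -0.03, "y": 0.15, "z": 0, "rx": 0, "ry": 0, "rz": 0},
    {"x": 0, "y": 0.15, "z": 0, "rx": 0, "ry": 0, "rz": 0},
    {"x": 0, "y": 0.12, "z": 0, "rx": 0, "ry": 0, "rz": 0}
  ]
}}

```text
clock: 9.4
position: [0.4438, -0.1614, 0.1588]
ee_rot: [-1.018, -1.469, 1.467]
force: [0.6, -0.3, -1.4]
width: 0.624
```

Run:
```python
from h import *
need((.4436,-.1609,.1548),110.5)
```

```text
t 9.4 pos [ 0.4438 -0.1614  0.1588] F [ 0.6 -0.3 -1.4] T [0.05 0.06 0.01] w 0.624
xyz axes [-0.351  0.937  0.001] [ 0.001  0.001 -1.   ] [-0.937 -0.351 -0.001]
tool shift cm [0.05 0.4  0.  ]
turn rad [0.0014 0.0004 0.0007] yaw 110.52
```

>>> {"fn": "move_arm", "kwargs": {
  "series": [
    {"x": 0, "y": 0.12, "z": 0, "rx": 0, "ry": 0, "rz": 0},
    {"x": 0, "y": 0, "z": 0, "rx": 0, "ry": 0, "rz": 0}
  ]
}}

```text
clock: 9.65
position: [0.4437, -0.1613, 0.1574]
ee_rot: [-1.018, -1.469, 1.467]
force: [-0.5, -0.1, -1.3]
width: 0.622
```

Run:
```python
from h import *
need((.4436,-.1609,.1548),110.5)
im=arm.get_image('side');cv2.imwrite('pics/s10.png',im);b=cv2.convertScaleAbs(crop(im,290,225,45,50,12),alpha=2)
cv2.imwrite('pics/s10c.png',b)
```

```text
t 9.65 pos [ 0.4437 -0.1613  0.1574] F [-0.5 -0.1 -1.3] T [ 0.07  0.03 -0.  ] w 0.622
xyz axes [-0.351  0.937  0.001] [ 0.001  0.001 -1.   ] [-0.937 -0.351 -0.001]
tool shift cm [ 0.04  0.26 -0.  ]
turn rad [0.0012 0.0004 0.0009] yaw 110.52
```

View pics/s10c.png

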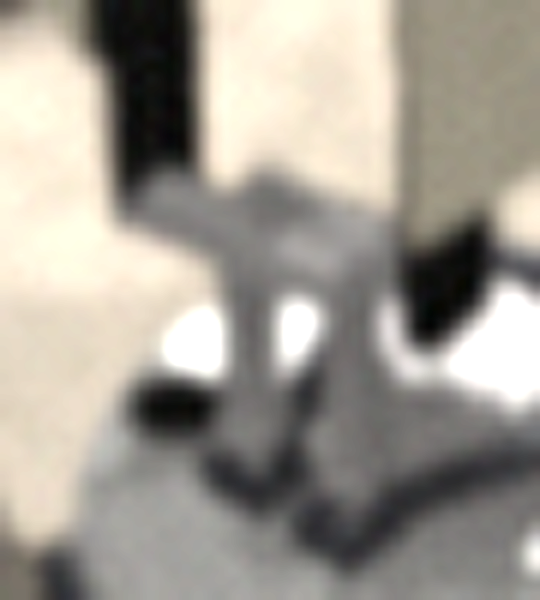

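>>> {"fn": "move_arm", "kwargs": {
  "series": [
    {"x": 0, "y": 0.12, "z": 0, "rx": 0, "ry": 0, "rz": 0},
    {"x": 0, "y": 0.1, "z": 0, "rx": 0, "ry": 0, "rz": 0},
    {"x": 0, "y": 0, "z": 0, "rx": 0, "ry": 0, "rz": 0}
  ]
}}

```text
clock: 10.07
position: [0.4439, -0.1613, 0.1552]
ee_rot: [-1.018, -1.469, 1.467]
force: [0.1, -0.3, -1.7]
width: 0.622
```

Run:
```python
from h import *
need((.4436,-.1609,.1548),110.5)
```

```text
t 10.07 pos [ 0.4439 -0.1613  0.1552] F [ 0.1 -0.3 -1.7] T [0.07 0.08 0.01] w 0.622
xyz axes [-0.351  0.937  0.001] [ 0.001  0.001 -1.   ] [-0.937 -0.351 -0.001]
tool shift cm [0.05 0.04 0.01]
turn rad [0.0015 0.0004 0.0007] yaw 110.52
```

>>> {"fn": "move_arm", "kwargs": {
  "series": [
    {"x": 0, "y": 0.06, "z": 0, "rx": 0, "ry": 0, "rz": 0},
    {"x": 0, "y": 0.03, "z": 0, "rx": 0, "ry": 0, "rz": 0}
  ]
}}

```text
clock: 10.32
position: [0.4439, -0.1614, 0.1543]
ee_rot: [-1.018, -1.469, 1.467]
force: [-0.8, 0.2, -1.6]
width: 0.623
```

Run:
```python
from h import *
need((.4436,-.1609,.1548),110.5)
im=arm.get_image('side');cv2.imwrite('pics/s11.png',im);b=cv2.convertScaleAbs(crop(im,290,225,45,50,12),alpha=2)
cv2.imwrite('pics/s11c.png',b)
```

```text
t 10.32 pos [ 0.4439 -0.1614  0.1543] F [-0.8  0.2 -1.6] T [ 0.06  0.04 -0.01] w 0.623
xyz axes [-0.351  0.937  0.001] [ 0.001  0.001 -1.   ] [-0.937 -0.351 -0.001]
tool shift cm [ 0.05 -0.05  0.01]
turn rad [0.0014 0.0005 0.0006] yaw 110.53
```

View pics/s11c.png

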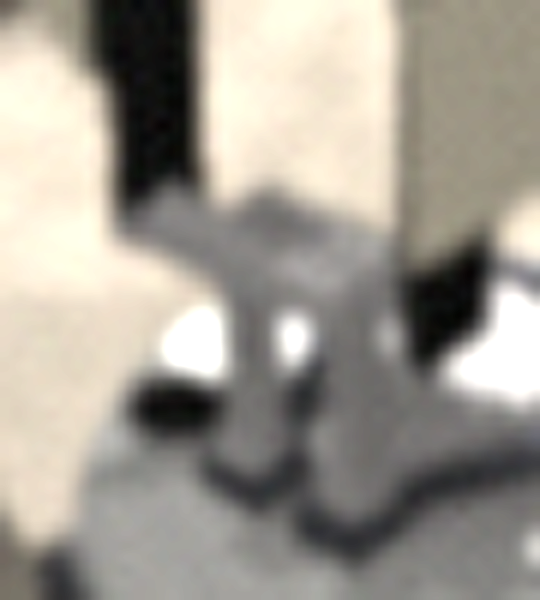

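>>> {"fn": "move_arm", "kwargs": {
  "series": [
    {"x": 0, "y": 0.05, "z": 0, "rx": 0, "ry": 0, "rz": 0},
    {"x": 0, "y": 0.03, "z": 0, "rx": 0, "ry": 0, "rz": 0}
  ]
}}

```text
clock: 10.62
position: [0.4438, -0.1614, 0.1534]
ee_rot: [-1.018, -1.469, 1.467]
force: [-0.8, -0.4, -1.7]
width: 0.622
```

Run:
```python
from h import *
need((.4436,-.1609,.1548),110.5)
```

```text
t 10.62 pos [ 0.4438 -0.1614  0.1534] F [-0.8 -0.4 -1.7] T [ 0.03  0.1  -0.05] w 0.622
xyz axes [-0.351  0.937  0.001] [ 0.001  0.001 -1.   ] [-0.937 -0.351 -0.001]
tool shift cm [ 0.06 -0.14  0.  ]
turn rad [0.0015 0.0004 0.0006] yaw 110.52
```

>>> {"fn": "move_arm", "kwargs": {
  "series": [
    {"x": 0, "y": 0.05, "z": 0, "rx": 0, "ry": 0, "rz": 0},
    {"x": 0, "y": 0.03, "z": 0, "rx": 0, "ry": 0, "rz": 0}
  ]
}}

```text
clock: 10.88
position: [0.4438, -0.1615, 0.1526]
ee_rot: [-1.018, -1.469, 1.467]
force: [-0.0, -0.2, -0.8]
width: 0.62
```

Run:
```python
from h import *
need((.4436,-.1609,.1548),110.5)
im=arm.get_image('side');cv2.imwrite('pics/s12.png',im);b=cv2.convertScaleAbs(crop(im,290,225,55,50,12),alpha=2)
cv2.imwrite('pics/s12c.png',b)
```

```text
t 10.88 pos [ 0.4438 -0.1615  0.1526] F [-0.  -0.2 -0.8] T [-0.02  0.12 -0.02] w 0.62
xyz axes [-0.35   0.937  0.001] [ 0.001  0.001 -1.   ] [-0.937 -0.35  -0.001]
tool shift cm [ 0.06 -0.22  0.  ]
turn rad [0.0014 0.0003 0.0005] yaw 110.52
```

View pics/s12c.png

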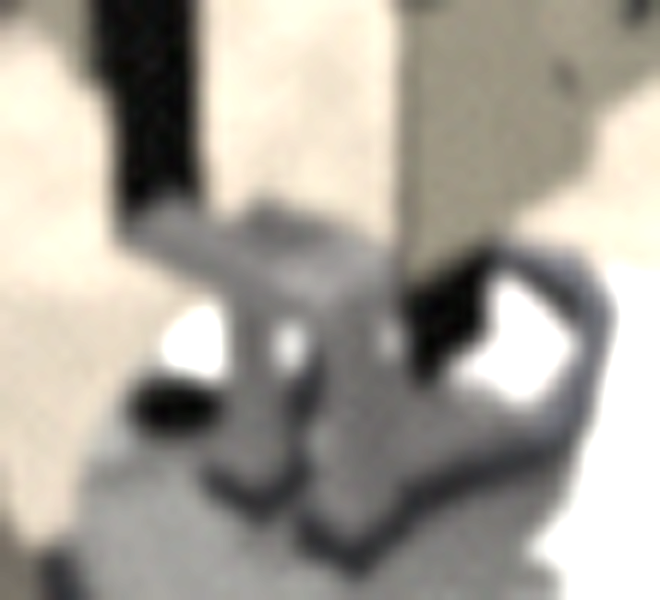

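>>> {"fn": "move_arm", "kwargs": {
  "series": [
    {"x": 0, "y": -0.09, "z": 0, "rx": 0, "ry": 0, "rz": 0},
    {"x": 0, "y": -0.03, "z": 0, "rx": 0, "ry": 0, "rz": 0}
  ]
}}

```text
clock: 11.18
position: [0.4439, -0.1614, 0.1538]
ee_rot: [-1.018, -1.469, 1.467]
force: [0.4, -0.5, -1.2]
width: 0.621
```

Run:
```python
from h import *
need((.4436,-.1609,.1548),110.5)
im=arm.get_image('side');cv2.imwrite('pics/s13.png',im)
f=lambda n:cv2.convertScaleAbs(crop(cv2.imread(n),300,235,50,40,8),alpha=2)
o=np.hstack([f('pics/s9.png'),f('pics/s12.png')]);o2=np.hstack([f('pics/s11.png'),f('pics/s13.png')])
cv2.imwrite('pics/cmp.png',cv2.resize(np.vstack([o,o2]),(750,600)))
```

```text
t 11.18 pos [ 0.4439 -0.1614  0.1538] F [ 0.4 -0.5 -1.2] T [ 0.07  0.   -0.02] w 0.621
xyz axes [-0.351  0.937  0.001] [ 0.001  0.001 -1.   ] [-0.937 -0.351 -0.002]
tool shift cm [ 0.05 -0.1   0.01]
turn rad [0.0015 0.0004 0.0007] yaw 110.52
```

View pics/cmp.png

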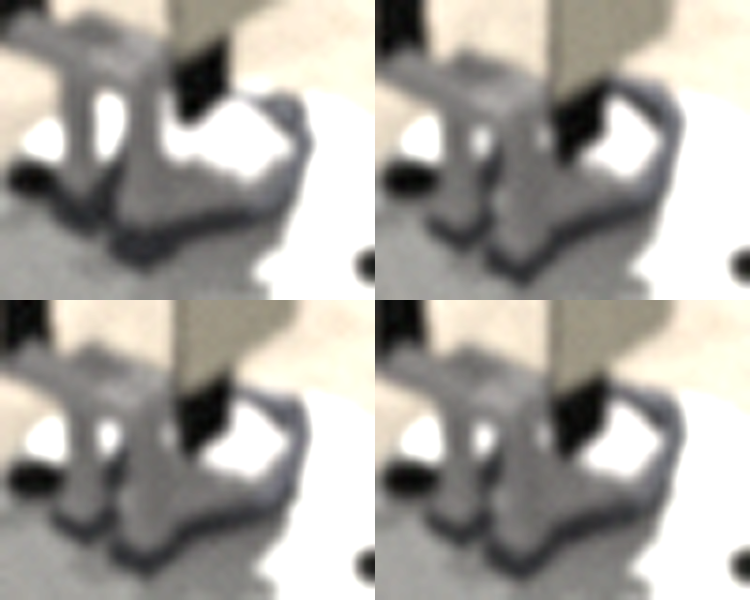

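>>> {"fn": "move_arm", "kwargs": {
  "series": [
    {"x": 0, "y": -0.08, "z": 0, "rx": 0, "ry": 0, "rz": 0},
    {"x": 0, "y": 0, "z": 0, "rx": 0, "ry": 0, "rz": 0},
    {"x": 0, "y": 0, "z": 0, "rx": 0, "ry": 0, "rz": 0}
  ],
  "jaw": 5.0,
  "newtons": 30
}}

```text
clock: 11.6
position: [0.4439, -0.1613, 0.1547]
ee_rot: [-1.018, -1.47, 1.467]
force: [0.7, -0.1, -1.4]
width: 0.546
```

Run:
```python
from h import *
need((.4436,-.1609,.1548),110.5)
im=arm.get_image('side');cv2.imwrite('pics/s14.png',im)
cv2.imwrite('pics/s14c.png',cv2.convertScaleAbs(crop(im,290,225,60,50,12),alpha=2))
```

```text
t 11.6 pos [ 0.4439 -0.1613  0.1547] F [ 0.7 -0.1 -1.4] T [0.07 0.04 0.03] w 0.546
xyz axes [-0.351  0.937  0.001] [ 0.001  0.001 -1.   ] [-0.937 -0.351 -0.002]
tool shift cm [ 0.05 -0.01  0.01]
turn rad [0.0015 0.0004 0.0007] yaw 110.52
```

View pics/s14c.png

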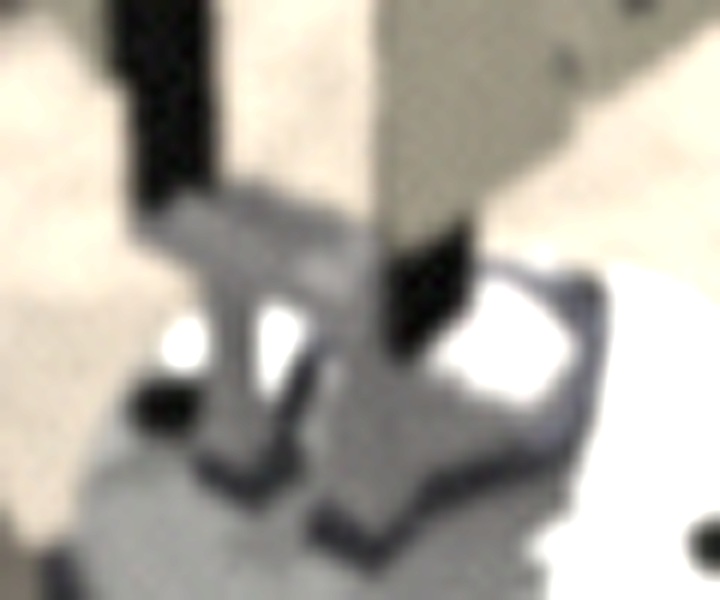

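>>> {"fn": "move_arm", "kwargs": {
  "series": [
    {"x": 0, "y": 0, "z": -0.05, "rx": 0, "ry": 0, "rz": 0},
    {"x": 0, "y": 0, "z": -0.04, "rx": 0, "ry": 0, "rz": 0},
    {"x": 0, "y": 0, "z": 0, "rx": 0, "ry": 0, "rz": 0}
  ],
  "jaw": 4.2,
  "newtons": 35
}}

```text
clock: 12.02
position: [0.4446, -0.161, 0.1546]
ee_rot: [-1.018, -1.469, 1.467]
force: [-0.4, -0.5, -1.3]
width: 0.459
```

Run:
```python
from h import *
need((.4436,-.1609,.1548),110.5)
im=arm.get_image('side');cv2.imwrite('pics/s15.png',im)
cv2.imwrite('pics/s15c.png',cv2.convertScaleAbs(crop(im,290,225,60,50,12),alpha=2))
```

```text
t 12.03 pos [ 0.4446 -0.161   0.1546] F [-0.4 -0.5 -1.3] T [0.04 0.04 0.06] w 0.459
xyz axes [-0.351  0.937  0.001] [ 0.001  0.001 -1.   ] [-0.937 -0.351 -0.001]
tool shift cm [ 0.04 -0.02  0.09]
turn rad [0.0013 0.0004 0.0008] yaw 110.53
```

View pics/s15c.png

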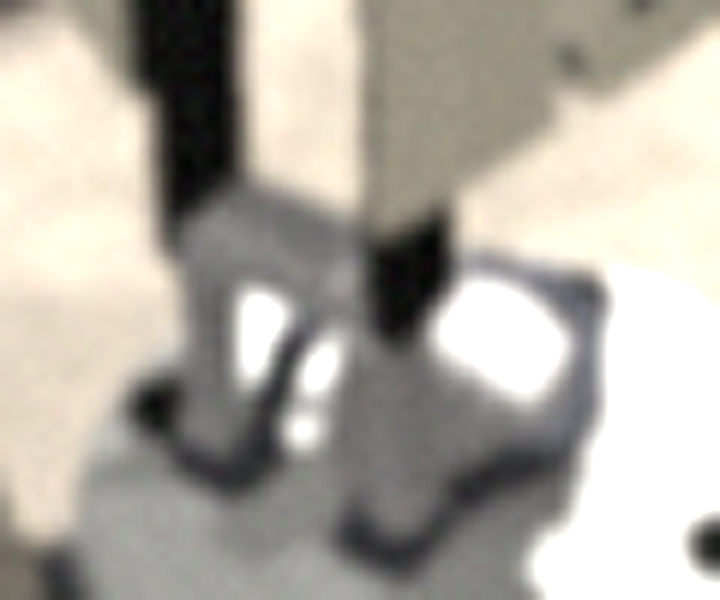

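>>> {"fn": "move_arm", "kwargs": {
  "series": [
    {"x": 0, "y": 0, "z": -0.06, "rx": 0, "ry": 0, "rz": 0},
    {"x": 0, "y": 0, "z": -0.07, "rx": 0, "ry": 0, "rz": 0},
    {"x": 0, "y": 0, "z": 0, "rx": 0, "ry": 0, "rz": 0}
  ],
  "jaw": 3.45,
  "newtons": 40
}}

```text
clock: 12.45
position: [0.4459, -0.1605, 0.1546]
ee_rot: [-1.018, -1.469, 1.467]
force: [0.1, -0.7, -1.1]
width: 0.378
```

Run:
```python
from h import *
need((.4456,-.1607,.1548),110.5)
im=arm.get_image('side');cv2.imwrite('pics/s16.png',im)
cv2.imwrite('pics/s16c.png',cv2.convertScaleAbs(crop(im,290,225,60,50,12),alpha=2))
```

```text
t 12.45 pos [ 0.4459 -0.1605  0.1546] F [ 0.1 -0.7 -1.1] T [0.07 0.09 0.04] w 0.378
xyz axes [-0.351  0.937  0.001] [ 0.001  0.001 -1.   ] [-0.937 -0.351 -0.001]
tool shift cm [-0.   -0.02  0.04]
turn rad [0.0013 0.0004 0.0008] yaw 110.52
```

View pics/s16c.png

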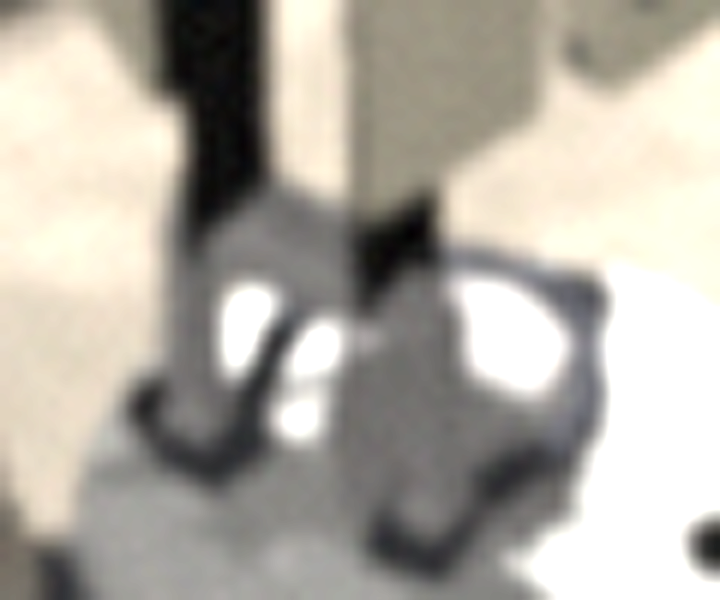

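>>> {"fn": "move_arm", "kwargs": {
  "series": [
    {"x": 0, "y": 0.15, "z": 0, "rx": 0, "ry": 0, "rz": 0},
    {"x": 0, "y": 0.15, "z": 0, "rx": 0, "ry": 0, "rz": 0},
    {"x": 0, "y": 0.1, "z": 0, "rx": 0, "ry": 0, "rz": 0}
  ]
}}

```text
clock: 12.88
position: [0.4459, -0.1609, 0.1505]
ee_rot: [-1.019, -1.469, 1.467]
force: [-1.1, -0.9, -0.3]
width: 0.38
```

Run:
```python
from h import *
need((.4457,-.1606,.1548),110.5)
im=arm.get_image('side');cv2.imwrite('pics/s17.png',im)
cv2.imwrite('pics/s17c.png',cv2.convertScaleAbs(crop(im,290,225,60,50,12),alpha=2))
```

```text
t 12.88 pos [ 0.4459 -0.1609  0.1505] F [-1.1 -0.9 -0.3] T [-0.14  0.2  -0.02] w 0.38
xyz axes [-0.35   0.937  0.   ] [ 0.001  0.001 -1.   ] [-0.937 -0.35  -0.001]
tool shift cm [ 0.03 -0.43  0.  ]
turn rad [ 0.0012 -0.      0.0004] yaw 110.5
```

View pics/s17c.png

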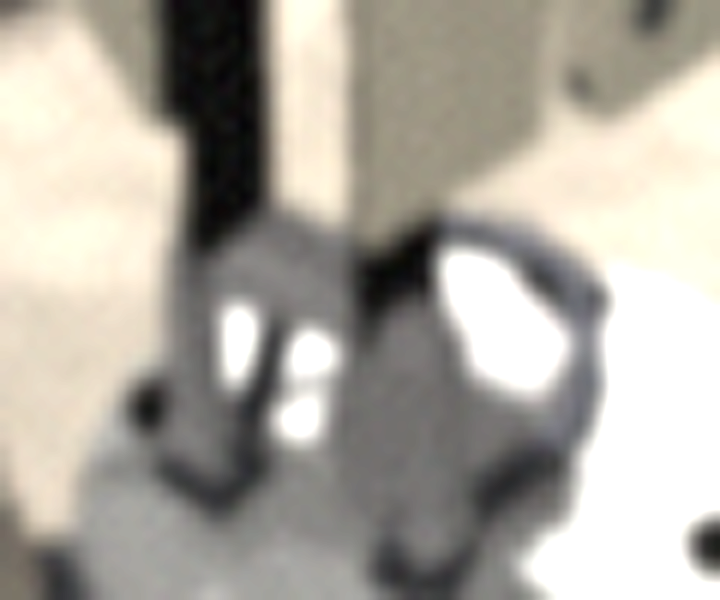

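>>> {"fn": "move_arm", "kwargs": {
  "series": [
    {"x": 0, "y": -0.2, "z": 0, "rx": 0, "ry": 0, "rz": 0},
    {"x": 0, "y": -0.2, "z": 0, "rx": 0, "ry": 0, "rz": 0},
    {"x": 0, "y": -0.02, "z": 0, "rx": 0, "ry": 0, "rz": 0},
    {"x": 0.1, "y": 0, "z": 0, "rx": 0, "ry": 0, "rz": 0},
    {"x": 0, "y": 0, "z": 0, "rx": 0, "ry": 0, "rz": 0}
  ]
}}

```text
clock: 13.55
position: [0.4457, -0.1597, 0.1549]
ee_rot: [-1.019, -1.469, 1.467]
force: [0.0, -0.9, -1.8]
width: 0.38
```

Run:
```python
from h import *
need((.4457,-.1606,.1548),110.5)
im=arm.get_image('side');cv2.imwrite('pics/s18.png',im)
cv2.imwrite('pics/s18c.png',cv2.convertScaleAbs(crop(im,290,225,60,50,12),alpha=2))
```

```text
t 13.55 pos [ 0.4457 -0.1597  0.1549] F [ 0.  -0.9 -1.8] T [-0.12  0.01 -0.01] w 0.38
xyz axes [-0.35   0.937  0.   ] [ 0.001  0.001 -1.   ] [-0.937 -0.35  -0.002]
tool shift cm [-0.08  0.01  0.03]
turn rad [0.0015 0.0003 0.0004] yaw 110.51
```

View pics/s18c.png

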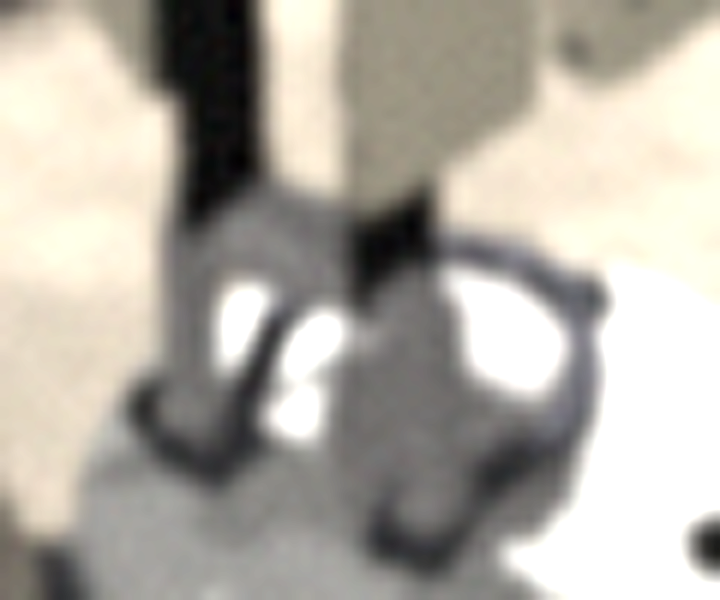

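>>> {"fn": "move_arm", "kwargs": {
  "series": [
    {"x": 0, "y": 0.15, "z": 0, "rx": 0, "ry": 0, "rz": 0},
    {"x": 0, "y": 0.15, "z": 0, "rx": 0, "ry": 0, "rz": 0},
    {"x": 0, "y": 0.1, "z": 0, "rx": 0, "ry": 0, "rz": 0}
  ]
}}

```text
clock: 13.98
position: [0.4459, -0.1599, 0.1509]
ee_rot: [-1.019, -1.47, 1.466]
force: [-0.3, -0.5, 3.0]
width: 0.378
```

Run:
```python
from h import *
need((.4457,-.1606,.1548),110.5)
im=arm.get_image('side');cv2.imwrite('pics/s19.png',im)
cv2.imwrite('pics/s19c.png',cv2.convertScaleAbs(crop(im,290,225,60,50,12),alpha=2))
```

```text
t 13.97 pos [ 0.4459 -0.1599  0.1509] F [-0.3 -0.5  3. ] T [-0.18  0.13 -0.07] w 0.378
xyz axes [-0.35   0.937  0.   ] [ 0.002  0.001 -1.   ] [-0.937 -0.35  -0.002]
tool shift cm [-0.06 -0.39  0.04]
turn rad [0.002  0.0001 0.0001] yaw 110.5
```

View pics/s19c.png

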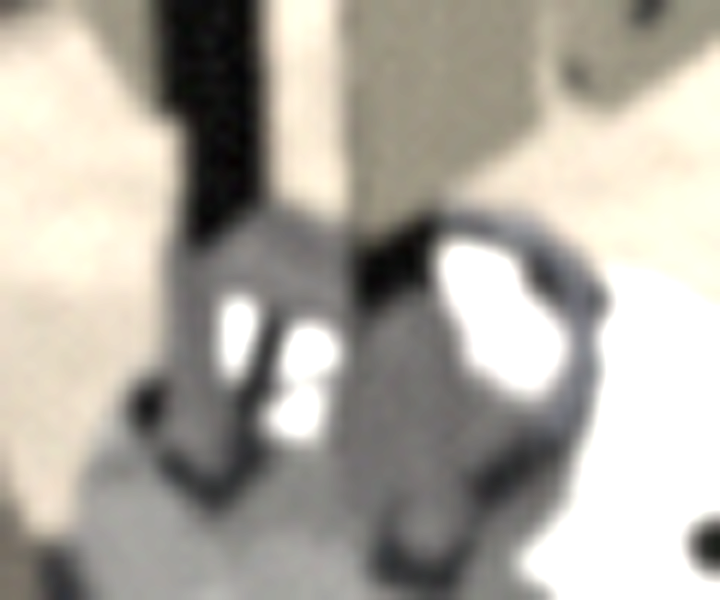

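>>> {"fn": "move_arm", "kwargs": {
  "series": [
    {"x": 0, "y": -0.2, "z": 0, "rx": 0, "ry": 0, "rz": 0},
    {"x": 0, "y": -0.2, "z": 0, "rx": 0, "ry": 0, "rz": 0},
    {"x": 0, "y": -0.06, "z": 0, "rx": 0, "ry": 0, "rz": 0},
    {"x": 0, "y": 0, "z": 0, "rx": 0, "ry": 0, "rz": 0}
  ],
  "jaw": 3.3
}}

```text
clock: 14.52
position: [0.4457, -0.1597, 0.1555]
ee_rot: [-1.019, -1.469, 1.467]
force: [0.4, -0.8, -2.1]
width: 0.363
```

```bash
cat >> h.py <<'E'
def ff():
    s=arm.observe();R=Rot.from_rotvec(s['ee_rot']).as_matrix()
    o=np.array([.4457,-.1606,.15])
    print('t',round(s['clock'],2),'rel tool mm',(R.T@(np.array(s['position'])-o)*1e3).round(2),'z',round(s['position'][2],4),'Ftool',(R.T@s['force']).round(2),'Ttool',(R.T@s['ft_torque']).round(3),'w',round(s['width'],3))
E
python3 -c "
from h import *
ff()
im=arm.get_image('side');cv2.imwrite('pics/s20.png',im)
f=lambda n:cv2.convertScaleAbs(crop(cv2.imread(n),300,230,50,45,8),alpha=2)
cv2.imwrite('pics/cmp2.png',np.hstack([f('pics/s19.png'),f('pics/s20.png')]))
"
```

```text
t 14.53 rel tool mm [ 0.8  -5.53 -0.3 ] z 0.1555 Ftool [-0.92  2.14 -0.08] Ttool [0.02  0.    0.072] w 0.363
```

View pics/cmp2.png

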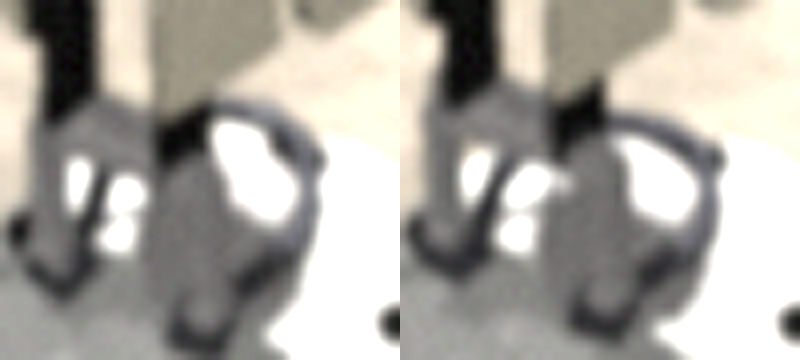

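```bash
cat >> h.py <<'E'
def favg(n=4):
    L=[]
    for i in range(n):
        arm.get_image('side');s=arm.observe();R=Rot.from_rotvec(s['ee_rot']).as_matrix();L.append(np.r_[R.T@s['force'],R.T@s['ft_torque']])
    L=np.array(L);print('avg F',L.mean(0)[:3].round(2),'T',L.mean(0)[3:].round(3),'sd',L.std(0)[:3].round(2))
E
python3 -c "
from h import *
favg();ff()"
```

```text
avg F [-0.19  1.81 -0.12] T [0.023 0.019 0.14 ] sd [0.66 0.33 0.17]
t 14.78 rel tool mm [ 0.81 -5.46 -0.27] z 0.1555 Ftool [ 0.5   2.28 -0.25] Ttool [ 0.024 -0.017  0.147] w 0.36
```

>>> {"fn": "move_arm", "kwargs": {
  "series": [
    {"x": -0.1, "y": 0, "z": 0, "rx": 0, "ry": 0, "rz": 0},
    {"x": -0.1, "y": 0, "z": 0, "rx": 0, "ry": 0, "rz": 0},
    {"x": 0, "y": 0, "z": 0, "rx": 0, "ry": 0, "rz": 0}
  ]
}}

```text
clock: 15.15
position: [0.4462, -0.1615, 0.1553]
ee_rot: [-1.018, -1.469, 1.467]
force: [-0.0, 0.0, -1.9]
width: 0.363
```

```bash
python3 -c "
from h import *
favg();ff()"
```

```text
avg F [0.22 1.71 0.06] T [ 0.006  0.017 -0.072] sd [0.24 0.42 0.52]
t 15.35 rel tool mm [-0.92 -5.32 -0.22] z 0.1553 Ftool [0.17 1.77 0.88] Ttool [ 0.018 -0.042 -0.058] w 0.365
```

>>> {"fn": "move_arm", "kwargs": {
  "series": [
    {"x": -0.1, "y": 0, "z": 0, "rx": 0, "ry": 0, "rz": 0},
    {"x": -0.1, "y": 0, "z": 0, "rx": 0, "ry": 0, "rz": 0},
    {"x": 0, "y": 0, "z": 0, "rx": 0, "ry": 0, "rz": 0}
  ]
}}

```text
clock: 15.72
position: [0.447, -0.1634, 0.1553]
ee_rot: [-1.018, -1.469, 1.467]
force: [0.6, -0.0, -2.2]
width: 0.361
```

```bash
python3 -c "
from h import *
favg();ff()
im=arm.get_image('side');cv2.imwrite('pics/s21.png',im)
cv2.imwrite('pics/s21c.png',cv2.convertScaleAbs(crop(im,290,225,60,50,12),alpha=2))"
```

```text
avg F [0.03 1.48 0.27] T [ 0.017  0.008 -0.045] sd [0.5  0.4  0.41]
t 15.93 rel tool mm [-2.94 -5.33 -0.23] z 0.1553 Ftool [-0.26  2.13  0.79] Ttool [ 0.038 -0.015 -0.072] w 0.359
```

View pics/s21c.png

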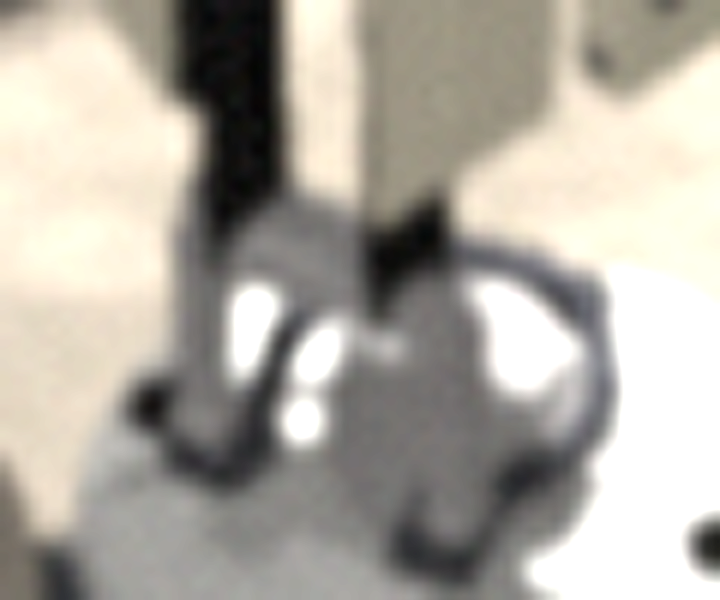

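>>> {"fn": "move_arm", "kwargs": {
  "series": [
    {"x": -0.1, "y": 0, "z": 0, "rx": 0, "ry": 0, "rz": 0},
    {"x": -0.05, "y": 0, "z": 0, "rx": 0, "ry": 0, "rz": 0}
  ]
}}

```text
clock: 16.23
position: [0.4475, -0.1647, 0.1553]
ee_rot: [-1.017, -1.47, 1.467]
force: [0.3, 0.4, -1.4]
width: 0.363
```

```bash
python3 -c "
from h import *
favg(3);ff()"
```

```text
avg F [-0.09  1.37 -0.27] T [ 0.023  0.008 -0.019] sd [0.6  0.74 0.53]
t 16.38 rel tool mm [-4.44 -5.32 -0.22] z 0.1553 Ftool [-0.72  1.13 -0.48] Ttool [ 0.054 -0.008 -0.059] w 0.364
```

>>> {"fn": "move_arm", "kwargs": {
  "series": [
    {"x": -0.1, "y": 0, "z": 0, "rx": 0, "ry": 0, "rz": 0},
    {"x": -0.05, "y": 0, "z": 0, "rx": 0, "ry": 0, "rz": 0}
  ]
}}

```text
clock: 16.62
position: [0.448, -0.1661, 0.1553]
ee_rot: [-1.017, -1.47, 1.467]
force: [0.7, 0.3, -2.0]
width: 0.359
```

```bash
python3 -c "
from h import *
favg(3);ff()"
```

```text
avg F [0.02 2.19 0.22] T [ 0.023  0.015 -0.078] sd [0.37 0.39 0.6 ]
t 16.77 rel tool mm [-5.92 -5.3  -0.24] z 0.1553 Ftool [0.13 1.95 0.27] Ttool [ 0.06   0.013 -0.075] w 0.366
```

```bash
python3 -c "
from h import *
im=arm.get_image('side');cv2.imwrite('pics/s22.png',im)
cv2.imwrite('pics/s22c.png',cv2.convertScaleAbs(crop(im,290,225,60,50,12),alpha=2))"
```

```text
(no output)
```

View pics/s22c.png

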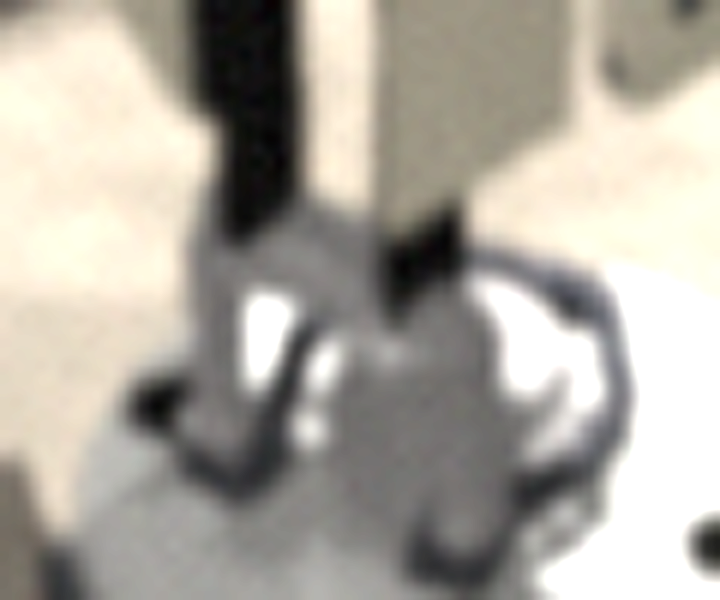

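```bash
cat > rp.py <<'E'
from h import *
def pts(mid,yaw=110.5,op=.35,z=.076,orig=(290,225)):
    a=np.radians(yaw);yv=np.array([np.cos(a),np.sin(a)]);xv=np.array([yv[1],-yv[0]])
    h=op/2;L=57*np.cos(h)-9*np.sin(h)   # mid->hinge
    out={}
    P=lambda q:((proj('side',[*(np.array(mid)+(xv*(q[0])+yv*q[1])*1e-3),z])+[1.04,.6]-orig)*12).round()
    out['hinge']=P((L,0))
    for s in(1,-1):
        c=np.array([L-26*np.cos(h),s*26*np.sin(h)])
        for t in(30,60,90,120,150): out[(s,t)]=P(c+23*np.array([np.cos(np.radians(t)),s*np.sin(np.radians(t))]))
        out[(s,'eye')]=P((0,s*(57*np.sin(h)+9*np.cos(h))))
    return out
E
python3 - <<'E'
from rp import *
for n,m in(('s16',(.4459,-.1605)),('s22',(.448,-.1661))):
    print(n)
    for k,v in pts(m).items(): print(k,v,end='; ')
ax=[.4728,-.1498]
for z in(.07,.08): print('\nnose',z,[((proj('side',[ax[0]+.017*np.cos(t),ax[1]+.017*np.sin(t),z])+[1.04,.6]-[290,225])*12).round() for t in np.radians([0,90,180,270,64,154,244,334])])
E
```

```text
s16
hinge [573. 284.]; (1, 30) [468. 256.]; (1, 60) [388. 259.]; (1, 90) [319. 286.]; (1, 120) [279. 330.]; (1, 150) [280. 381.]; (1, 'eye') [222. 403.]; (-1, 30) [628. 347.]; (-1, 60) [633. 399.]; (-1, 90) [595. 446.]; (-1, 120) [525. 475.]; (-1, 150) [441. 477.]; (-1, 'eye') [411. 517.]; s22
hinge [603. 300.]; (1, 30) [497. 273.]; (1, 60) [417. 275.]; (1, 90) [348. 302.]; (1, 120) [308. 347.]; (1, 150) [309. 399.]; (1, 'eye') [251. 420.]; (-1, 30) [659. 364.]; (-1, 60) [664. 416.]; (-1, 90) [627. 464.]; (-1, 120) [556. 493.]; (-1, 150) [472. 496.]; (-1, 'eye') [442. 535.]; 
nose 0.07 [array([556., 361.]), array([401., 330.]), array([347., 429.]), array([504., 461.]), array([452., 322.]), array([336., 396.]), array([453., 470.]), array([569., 393.])]

nose 0.08 [array([555., 307.]), array([400., 277.]), array([345., 375.]), array([504., 407.]), array([450., 269.]), array([334., 342.]), array([452., 415.]), array([568., 339.])]
```

>>> {"fn": "move_arm", "kwargs": {
  "series": [
    {"x": -0.1, "y": 0, "z": 0, "rx": 0, "ry": 0, "rz": 0},
    {"x": -0.05, "y": 0, "z": 0, "rx": 0, "ry": 0, "rz": 0}
  ],
  "jaw": 3.4
}}

```text
clock: 17.08
position: [0.4485, -0.1675, 0.1553]
ee_rot: [-1.017, -1.47, 1.467]
force: [-0.1, 0.7, -1.9]
width: 0.369
```

```bash
python3 -c "
from h import *
favg(3);ff()"
```

```text
avg F [ 0.36  1.33 -0.17] T [ 0.026 -0.006 -0.039] sd [0.26 0.53 0.53]
t 17.23 rel tool mm [-7.41 -5.3  -0.2 ] z 0.1553 Ftool [ 0.25  2.02 -0.65] Ttool [-0.018 -0.041 -0.058] w 0.374
```

>>> {"fn": "move_arm", "kwargs": {
  "series": [
    {"x": -0.1, "y": 0, "z": 0, "rx": 0, "ry": 0, "rz": 0},
    {"x": -0.05, "y": 0, "z": 0, "rx": 0, "ry": 0, "rz": 0}
  ]
}}

```text
clock: 17.48
position: [0.449, -0.1688, 0.1553]
ee_rot: [-1.017, -1.47, 1.467]
force: [-1.1, 0.3, -1.5]
width: 0.376
```

```bash
python3 -c "
from h import *
favg(3);ff()
im=arm.get_image('side');cv2.imwrite('pics/s23.png',im)
cv2.imwrite('pics/s23c.png',cv2.convertScaleAbs(crop(im,290,225,60,50,12),alpha=2))"
```

```text
avg F [0.73 1.33 0.02] T [-0.041  0.011 -0.235] sd [0.18 0.3  0.43]
t 17.62 rel tool mm [-8.73 -5.27 -0.24] z 0.1553 Ftool [0.54 1.36 0.29] Ttool [-0.074  0.003 -0.26 ] w 0.378
```

View pics/s23c.png

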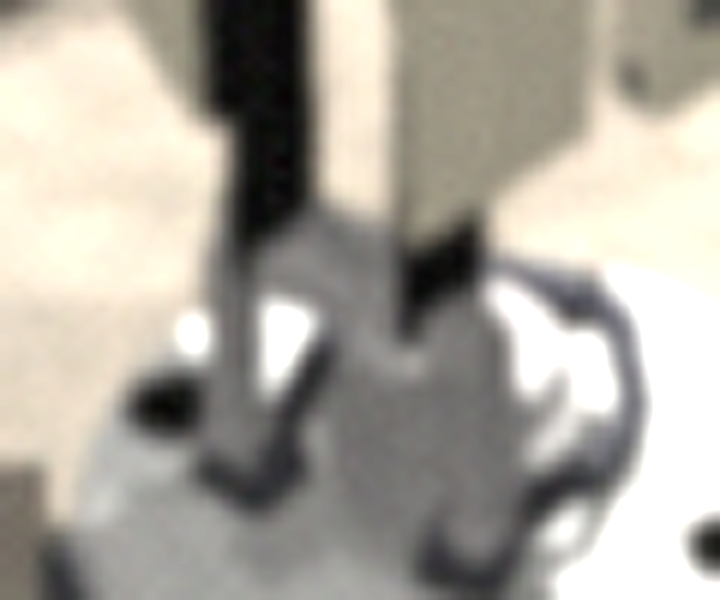

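>>> {"fn": "move_arm", "kwargs": {
  "series": [
    {"x": 0.3, "y": 0, "z": 0, "rx": 0, "ry": 0, "rz": 0},
    {"x": 0.3, "y": 0, "z": 0, "rx": 0, "ry": 0, "rz": 0},
    {"x": 0.22, "y": 0, "z": 0, "rx": 0, "ry": 0, "rz": 0},
    {"x": 0, "y": 0, "z": 0, "rx": 0, "ry": 0, "rz": 0}
  ]
}}

```text
clock: 18.18
position: [0.4459, -0.1605, 0.1553]
ee_rot: [-1.017, -1.47, 1.467]
force: [-0.3, 0.1, -3.0]
width: 0.373
```

```bash
python3 -c "
from h import *
favg(3);ff()"
```

```text
avg F [ 0.33  1.56 -0.1 ] T [ 0.024 -0.021 -0.072] sd [0.16 0.28 0.39]
t 18.32 rel tool mm [-0.31 -5.34 -0.22] z 0.1553 Ftool [ 0.17  1.39 -0.63] Ttool [ 0.045 -0.035 -0.079] w 0.374
```

>>> {"fn": "move_arm", "kwargs": {
  "series": [
    {"x": 0, "y": 0, "z": -0.1, "rx": 0, "ry": 0, "rz": 0},
    {"x": 0, "y": 0, "z": -0.05, "rx": 0, "ry": 0, "rz": 0}
  ]
}}

```text
clock: 18.58
position: [0.4476, -0.1604, 0.1554]
ee_rot: [-1.018, -1.469, 1.467]
force: [-0.2, -0.5, -1.8]
width: 0.377
```

```bash
python3 -c "
from h import *
favg(3);ff()"
```

```text
avg F [ 0.6   1.58 -0.12] T [ 0.014  0.01  -0.05 ] sd [0.46 0.49 0.24]
t 18.73 rel tool mm [-0.45 -5.35 -1.75] z 0.1554 Ftool [ 0.06  1.38 -0.22] Ttool [ 0.003  0.012 -0.047] w 0.373
```

>>> {"fn": "move_arm", "kwargs": {
  "series": [
    {"x": 0, "y": 0, "z": -0.1, "rx": 0, "ry": 0, "rz": 0},
    {"x": 0, "y": 0, "z": -0.05, "rx": 0, "ry": 0, "rz": 0}
  ]
}}

```text
clock: 18.98
position: [0.449, -0.1599, 0.1553]
ee_rot: [-1.018, -1.469, 1.467]
force: [-0.2, -0.1, -2.0]
width: 0.373
```

```bash
python3 -c "
from h import *
favg(3);ff()"
```

```text
avg F [ 0.68  1.93 -0.39] T [ 0.023  0.012 -0.039] sd [0.21 0.31 0.37]
t 19.12 rel tool mm [-0.46 -5.32 -3.22] z 0.1553 Ftool [ 0.49  1.49 -0.06] Ttool [ 0.046  0.029 -0.032] w 0.371
```

>>> {"fn": "move_arm", "kwargs": {
  "series": [
    {"x": 0, "y": 0, "z": -0.1, "rx": 0, "ry": 0, "rz": 0},
    {"x": 0, "y": 0, "z": -0.05, "rx": 0, "ry": 0, "rz": 0}
  ]
}}

```text
clock: 19.38
position: [0.4503, -0.1594, 0.1553]
ee_rot: [-1.018, -1.469, 1.467]
force: [0.3, -0.3, -1.8]
width: 0.371
```

```bash
python3 -c "
from h import *
favg(3);ff()"
```

```text
avg F [0.21 1.98 0.58] T [ 0.02  -0.025 -0.025] sd [0.16 0.39 0.56]
t 19.52 rel tool mm [-0.45 -5.3  -4.7 ] z 0.1553 Ftool [0.38 2.25 0.69] Ttool [ 0.036 -0.011 -0.012] w 0.373
```

>>> {"fn": "move_arm", "kwargs": {
  "series": [
    {"x": 0, "y": 0, "z": -0.1, "rx": 0, "ry": 0, "rz": 0},
    {"x": 0, "y": 0, "z": -0.05, "rx": 0, "ry": 0, "rz": 0}
  ]
}}

```text
clock: 19.77
position: [0.4517, -0.1589, 0.1553]
ee_rot: [-1.018, -1.469, 1.467]
force: [-0.6, 1.0, -1.1]
width: 0.372
```

```bash
python3 -c "
from h import *
favg(3);ff()
im=arm.get_image('side');cv2.imwrite('pics/s24.png',im)
cv2.imwrite('pics/s24c.png',cv2.convertScaleAbs(crop(im,290,225,60,50,12),alpha=2))"
```

```text
avg F [ 0.21  1.75 -0.19] T [ 0.042  0.002 -0.095] sd [0.59 0.67 0.57]
t 19.93 rel tool mm [-0.51 -5.32 -6.19] z 0.1553 Ftool [-0.46  2.64 -0.01] Ttool [ 0.022 -0.015 -0.08 ] w 0.371
```

View pics/s24c.png

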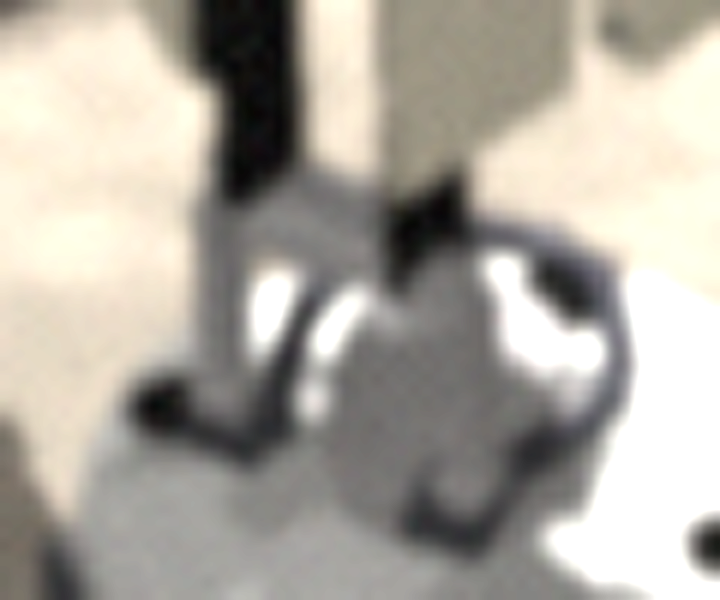

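>>> {"fn": "move_arm", "kwargs": {
  "series": [
    {"x": 0, "y": 0, "z": 0.3, "rx": 0, "ry": 0, "rz": 0},
    {"x": 0, "y": 0, "z": 0.2, "rx": 0, "ry": 0, "rz": 0},
    {"x": 0, "y": 0, "z": 0.1, "rx": 0, "ry": 0, "rz": 0},
    {"x": 0, "y": 0, "z": 0, "rx": 0, "ry": 0, "rz": 0}
  ]
}}

```text
clock: 20.48
position: [0.4454, -0.1612, 0.1553]
ee_rot: [-1.018, -1.469, 1.467]
force: [0.1, 0.0, -0.8]
width: 0.374
```

```bash
python3 -c "
from h import *
favg(3);ff()"
```

```text
avg F [-0.05  2.1   0.07] T [ 0.01  -0.004 -0.07 ] sd [0.22 0.39 0.71]
t 20.62 rel tool mm [-0.46 -5.3   0.33] z 0.1553 Ftool [0.19 2.65 1.07] Ttool [ 0.002  0.008 -0.052] w 0.371
```

>>> {"fn": "move_arm", "kwargs": {
  "series": [
    {"x": 0, "y": 0, "z": 0.05, "rx": 0, "ry": 0, "rz": 0},
    {"x": 0, "y": 0, "z": 0.05, "rx": 0, "ry": 0, "rz": 0}
  ]
}}

```text
clock: 20.88
position: [0.4448, -0.1615, 0.1553]
ee_rot: [-1.018, -1.469, 1.467]
force: [-0.5, 0.0, -1.3]
width: 0.374
```

```bash
python3 -c "
from h import *
favg(3);ff()"
```

```text
avg F [-0.4   1.19 -0.03] T [-0.091 -0.009 -0.031] sd [0.54 0.52 0.35]
t 21.02 rel tool mm [-0.49 -5.33  1.15] z 0.1553 Ftool [-0.19  1.13 -0.49] Ttool [-0.078  0.03  -0.043] w 0.373
```

>>> {"fn": "move_arm", "kwargs": {
  "series": [
    {"x": 0, "y": 0, "z": 0.05, "rx": 0, "ry": 0, "rz": 0},
    {"x": 0, "y": 0, "z": 0.05, "rx": 0, "ry": 0, "rz": 0}
  ]
}}

```text
clock: 21.28
position: [0.4442, -0.1618, 0.1554]
ee_rot: [-1.018, -1.47, 1.467]
force: [1.2, 0.5, -1.7]
width: 0.371
```

```bash
python3 -c "
from h import *
favg(3);ff()"
```

```text
avg F [-0.24  1.73 -1.22] T [-0.274 -0.005 -0.002] sd [0.54 0.3  0.25]
t 21.43 rel tool mm [-0.64 -5.48  1.81] z 0.1555 Ftool [-0.94  1.42 -1.34] Ttool [-0.29  -0.041 -0.009] w 0.374
```

>>> {"fn": "move_arm", "kwargs": {
  "series": [
    {"x": 0, "y": 0, "z": -0.25, "rx": 0, "ry": 0, "rz": 0},
    {"x": 0, "y": 0, "z": -0.2, "rx": 0, "ry": 0, "rz": 0},
    {"x": 0, "y": 0, "z": 0, "rx": 0, "ry": 0, "rz": 0},
    {"x": 0, "y": 0.15, "z": 0, "rx": 0, "ry": 0, "rz": 0},
    {"x": 0, "y": 0.15, "z": 0, "rx": 0, "ry": 0, "rz": 0},
    {"x": 0, "y": 0.15, "z": 0, "rx": 0, "ry": 0, "rz": 0},
    {"x": 0, "y": 0, "z": 0, "rx": 0, "ry": 0, "rz": 0}
  ]
}}

```text
clock: 22.3
position: [0.448, -0.1604, 0.1506]
ee_rot: [-1.018, -1.469, 1.467]
force: [0.4, 0.1, -0.2]
width: 0.377
```

```bash
python3 -c "
from h import *
favg(3);ff()
im=arm.get_image('side');cv2.imwrite('pics/s25.png',im)
cv2.imwrite('pics/s25c.png',cv2.convertScaleAbs(crop(im,290,225,60,50,12),alpha=2))"
```

```text
avg F [ 0.07 -0.34  0.16] T [0.147 0.024 0.1  ] sd [0.25 0.6  0.34]
t 22.45 rel tool mm [-0.65 -0.68 -2.28] z 0.1507 Ftool [-0.26 -0.32  0.04] Ttool [ 0.131 -0.003  0.111] w 0.373
```

View pics/s25c.png

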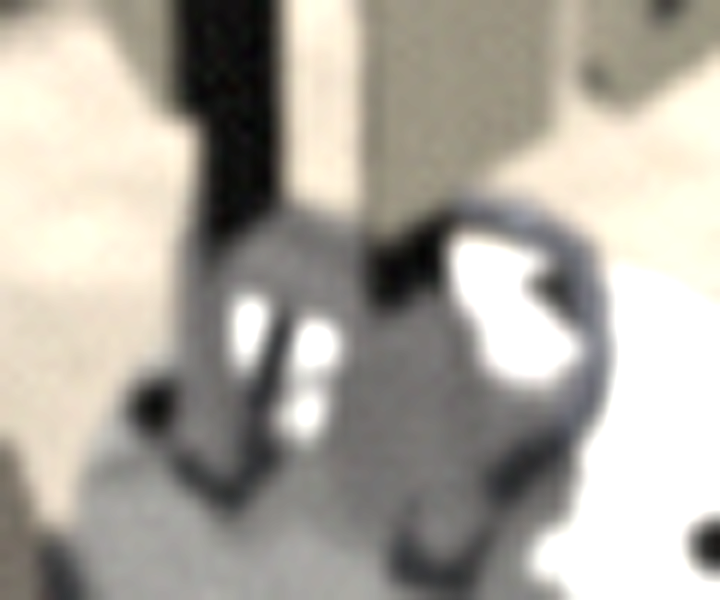

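>>> {"fn": "move_arm", "kwargs": {
  "series": [
    {"x": 0, "y": -0.25, "z": -0.03, "rx": 0, "ry": 0, "rz": 0},
    {"x": 0, "y": -0.23, "z": 0, "rx": 0, "ry": 0, "rz": 0},
    {"x": 0.15, "y": 0, "z": 0, "rx": 0, "ry": 0, "rz": 0},
    {"x": 0.15, "y": 0, "z": 0, "rx": 0, "ry": 0, "rz": 0},
    {"x": 0, "y": 0, "z": 0, "rx": 0, "ry": 0, "rz": 0}
  ]
}}

```text
clock: 23.12
position: [0.4479, -0.1586, 0.1561]
ee_rot: [-1.021, -1.468, 1.467]
force: [0.5, -2.5, -1.5]
width: 0.373
```

```bash
python3 -c "
from h import *
favg(3);ff()"
```

```text
avg F [-3.27  1.41  0.21] T [0.097 0.068 0.874] sd [0.61 0.2  0.12]
t 23.27 rel tool mm [ 1.31 -6.   -2.82] z 0.156 Ftool [-4.13  1.63  0.37] Ttool [0.075 0.057 0.906] w 0.374
```

>>> {"fn": "move_arm", "kwargs": {
  "series": [
    {"x": 0.15, "y": 0, "z": 0, "rx": 0, "ry": 0, "rz": 0},
    {"x": 0, "y": 0, "z": 0, "rx": 0, "ry": 0, "rz": 0}
  ]
}}

```text
clock: 23.52
position: [0.4478, -0.1577, 0.1562]
ee_rot: [-1.022, -1.468, 1.467]
force: [0.7, -3.6, -1.1]
width: 0.37
```

```bash
python3 -c "
from h import *
favg(3);ff()"
```

```text
avg F [-4.65  1.28  0.11] T [0.041 0.106 1.25 ] sd [0.52 0.32 0.4 ]
t 23.68 rel tool mm [ 2.03 -6.17 -2.94] z 0.1562 Ftool [-5.09  1.09 -0.43] Ttool [0.006 0.101 1.298] w 0.375
```

>>> {"fn": "move_arm", "kwargs": {
  "series": [
    {"x": -0.3, "y": 0, "z": 0.1, "rx": 0, "ry": 0, "rz": 0},
    {"x": -0.3, "y": 0.03, "z": 0.15, "rx": 0, "ry": 0, "rz": 0},
    {"x": 0, "y": 0, "z": 0, "rx": 0, "ry": 0, "rz": 0}
  ]
}}

```text
clock: 24.05
position: [0.4461, -0.1625, 0.1551]
ee_rot: [-1.016, -1.468, 1.467]
force: [-0.3, 1.0, -2.7]
width: 0.372
```

```bash
python3 -c "
from h import *
favg(3);ff();need(None,110.5)"
```

```text
avg F [ 0.19  1.79 -0.03] T [ 0.006 -0.03  -0.072] sd [0.49 0.17 0.41]
t 24.2 rel tool mm [-1.89 -5.23 -0.02] z 0.1552 Ftool [-0.43  2.02  0.36] Ttool [ 0.057 -0.021 -0.098] w 0.372
t 24.2 pos [ 0.4464 -0.1624  0.1552] F [-0.2 -0.5 -2. ] T [0.07 0.09 0.02] w 0.372
xyz axes [-0.351  0.936  0.001] [-0.     0.001 -1.   ] [-0.936 -0.351 -0.   ]
turn rad [0.0003 0.0007 0.0013] yaw 110.54
```

Probe the back contact at the new lateral position (x≈−4).

>>> {"fn": "move_arm", "kwargs": {
  "series": [
    {"x": -0.2, "y": 0, "z": 0, "rx": 0, "ry": 0, "rz": 0},
    {"x": 0, "y": 0, "z": 0.15, "rx": 0, "ry": 0, "rz": 0},
    {"x": 0, "y": 0, "z": 0, "rx": 0, "ry": 0, "rz": 0}
  ]
}}

```text
clock: 24.58
position: [0.4456, -0.1647, 0.1552]
ee_rot: [-1.016, -1.469, 1.467]
force: [-0.5, 0.8, -0.7]
width: 0.372
```

```bash
python3 -c "
from h import *
favg(3);ff()"
```

```text
avg F [-0.6   0.54 -0.15] T [ 0.012  0.004 -0.06 ] sd [0.2  0.46 0.42]
t 24.73 rel tool mm [-3.83 -5.26  1.34] z 0.1553 Ftool [-0.55  0.67 -0.31] Ttool [ 0.037  0.019 -0.025] w 0.371
```

>>> {"fn": "move_arm", "kwargs": {
  "series": [
    {"x": 0, "y": 0, "z": 0.12, "rx": 0, "ry": 0, "rz": 0},
    {"x": 0, "y": 0, "z": 0, "rx": 0, "ry": 0, "rz": 0}
  ]
}}

```text
clock: 24.98
position: [0.4446, -0.1651, 0.1552]
ee_rot: [-1.016, -1.469, 1.467]
force: [-0.5, -0.3, -2.3]
width: 0.376
```

```bash
python3 -c "
from h import *
favg(3);ff()"
```

```text
avg F [ 0.2   2.12 -0.2 ] T [ 0.025 -0.036 -0.034] sd [0.22 0.09 0.16]
t 25.12 rel tool mm [-3.78 -5.28  2.49] z 0.1553 Ftool [ 0.18  2.11 -0.41] Ttool [ 0.074 -0.021 -0.011] w 0.375
```

>>> {"fn": "move_arm", "kwargs": {
  "series": [
    {"x": 0, "y": 0, "z": 0.12, "rx": 0, "ry": 0, "rz": 0},
    {"x": 0, "y": 0, "z": 0, "rx": 0, "ry": 0, "rz": 0}
  ]
}}

```text
clock: 25.38
position: [0.4435, -0.1655, 0.1552]
ee_rot: [-1.016, -1.469, 1.467]
force: [-0.4, -0.4, -1.8]
width: 0.374
```

```bash
python3 -c "
from h import *
favg(3);ff()"
```

```text
avg F [-0.07  1.47 -0.01] T [ 0.04   0.005 -0.046] sd [0.32 0.29 0.45]
t 25.52 rel tool mm [-3.79 -5.29  3.62] z 0.1553 Ftool [0.31 1.64 0.53] Ttool [ 0.051 -0.026 -0.063] w 0.376
```

>>> {"fn": "move_arm", "kwargs": {
  "series": [
    {"x": 0, "y": 0, "z": 0.1, "rx": 0, "ry": 0, "rz": 0},
    {"x": 0, "y": 0, "z": 0, "rx": 0, "ry": 0, "rz": 0}
  ]
}}

```text
clock: 25.78
position: [0.443, -0.1658, 0.1554]
ee_rot: [-1.017, -1.47, 1.467]
force: [0.9, 0.5, -1.4]
width: 0.37
```

```bash
python3 -c "
from h import *
favg(3);ff()"
```

```text
avg F [-0.47  1.9  -0.83] T [-0.115 -0.025 -0.002] sd [0.27 0.64 0.51]
t 25.93 rel tool mm [-3.84 -5.33  4.4 ] z 0.1553 Ftool [-0.16  2.58 -1.34] Ttool [-0.142 -0.039  0.016] w 0.372
```

>>> {"fn": "move_arm", "kwargs": {
  "series": [
    {"x": -0.02, "y": 0, "z": -0.39, "rx": 0, "ry": 0, "rz": 0},
    {"x": 0, "y": 0, "z": 0, "rx": 0, "ry": 0, "rz": 0},
    {"x": 0, "y": 0.15, "z": 0, "rx": 0, "ry": 0, "rz": 0},
    {"x": 0, "y": 0.15, "z": 0, "rx": 0, "ry": 0, "rz": 0},
    {"x": 0, "y": 0.15, "z": 0, "rx": 0, "ry": 0, "rz": 0},
    {"x": 0, "y": 0, "z": 0, "rx": 0, "ry": 0, "rz": 0}
  ]
}}

```text
clock: 26.68
position: [0.4465, -0.1644, 0.1502]
ee_rot: [-1.016, -1.469, 1.468]
force: [0.1, 0.4, -2.6]
width: 0.372
```

```bash
python3 -c "
from h import *
favg(3);ff()
im=arm.get_image('side');cv2.imwrite('pics/s26.png',im)
cv2.imwrite('pics/s26c.png',cv2.convertScaleAbs(crop(im,290,225,60,50,12),alpha=2))"
```

```text
avg F [ 0.01  1.97 -0.06] T [ 0.003 -0.003 -0.029] sd [0.18 0.05 0.7 ]
t 26.82 rel tool mm [-3.91 -0.42  0.53] z 0.1504 Ftool [0.26 1.9  0.07] Ttool [ 0.01  -0.01  -0.022] w 0.378
```

View pics/s26c.png

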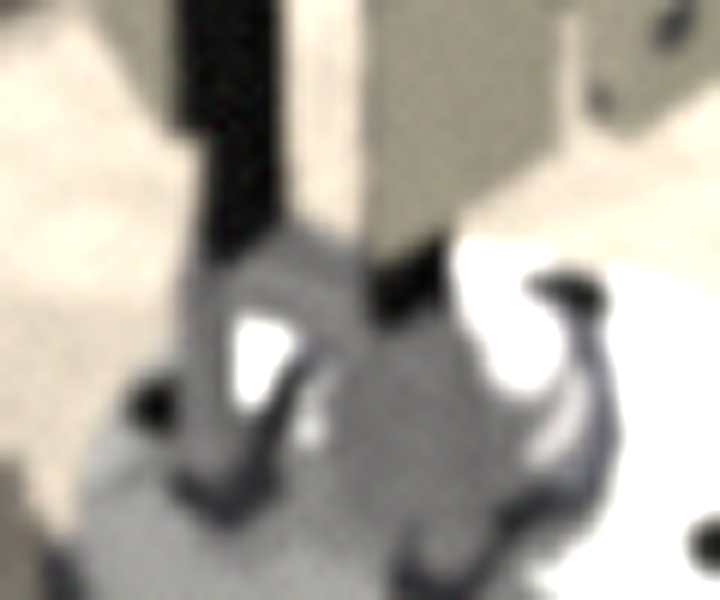

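>>> {"fn": "move_arm", "kwargs": {
  "series": [
    {"x": 0, "y": 0.2, "z": 0, "rx": 0, "ry": 0, "rz": 0},
    {"x": 0, "y": 0.2, "z": 0, "rx": 0, "ry": 0, "rz": 0},
    {"x": 0, "y": 0.15, "z": 0, "rx": 0, "ry": 0, "rz": 0},
    {"x": 0, "y": 0, "z": 0, "rx": 0, "ry": 0, "rz": 0}
  ]
}}

```text
clock: 27.38
position: [0.4466, -0.1644, 0.1445]
ee_rot: [-1.016, -1.47, 1.468]
force: [-0.1, 0.0, -0.9]
width: 0.377
```

```bash
python3 -c "
from h import *
favg(3);ff()"
```

```text
avg F [ 0.09  1.81 -0.14] T [ 0.032 -0.001 -0.04 ] sd [0.28 0.41 0.08]
t 27.52 rel tool mm [-3.97  5.29  0.44] z 0.1447 Ftool [-0.31  1.53 -0.16] Ttool [ 0.003  0.016 -0.043] w 0.373
```

>>> {"fn": "move_arm", "kwargs": {
  "series": [
    {"x": 0, "y": 0.12, "z": 0, "rx": 0, "ry": 0, "rz": 0},
    {"x": 0, "y": 0.12, "z": 0, "rx": 0, "ry": 0, "rz": 0}
  ]
}}

```text
clock: 27.78
position: [0.4468, -0.1645, 0.1423]
ee_rot: [-1.017, -1.47, 1.467]
force: [-0.5, 0.5, -2.2]
width: 0.371
```

>>> {"fn": "move_arm", "kwargs": {
  "series": [
    {"x": 0, "y": 0.1, "z": 0, "rx": 0, "ry": 0, "rz": 0},
    {"x": 0, "y": 0.1, "z": 0, "rx": 0, "ry": 0, "rz": 0}
  ]
}}

```text
clock: 28.02
position: [0.4472, -0.1645, 0.1405]
ee_rot: [-1.017, -1.47, 1.467]
force: [-0.9, 0.6, 3.7]
width: 0.372
```

```bash
python3 -c "
from h import *
favg(2);ff()
im=arm.get_image('side');cv2.imwrite('pics/s27.png',im)
cv2.imwrite('pics/s27c.png',cv2.convertScaleAbs(crop(im,290,225,60,55,11),alpha=2))"
```

```text
avg F [-0.76 -0.64  0.17] T [ 0.068  0.011 -0.073] sd [0.01 0.06 0.31]
t 28.12 rel tool mm [-4.21  9.62  0.17] z 0.1404 Ftool [-0.77 -0.58  0.48] Ttool [ 0.012 -0.005 -0.103] w 0.374
```

View pics/s27c.png

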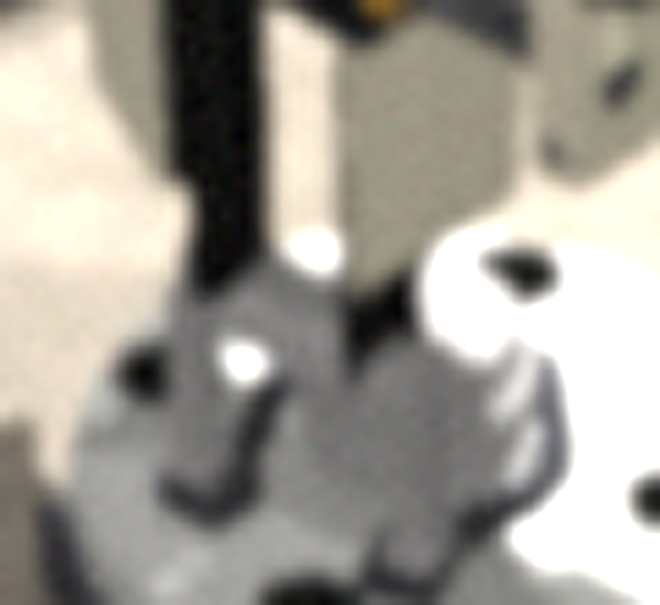

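>>> {"fn": "move_arm", "kwargs": {
  "series": [
    {"x": 0, "y": 0.1, "z": 0, "rx": 0, "ry": 0, "rz": 0}
  ]
}}

```text
clock: 28.3
position: [0.4473, -0.1645, 0.1398]
ee_rot: [-1.018, -1.471, 1.467]
force: [-2.1, 1.7, 12.5]
width: 0.376
```

```bash
python3 -c "
from h import *
ff();favg(2);ff()"
```

```text
t 28.3 rel tool mm [-4.26 10.19 -0.13] z 0.1398 Ftool [  2.37 -12.47   1.31] Ttool [ 0.381  0.056 -0.776] w 0.376
avg F [ 2.19 -8.33  1.27] T [ 0.403 -0.023 -0.463] sd [0.2  0.7  0.57]
t 28.4 rel tool mm [-4.16 10.17 -0.06] z 0.1398 Ftool [ 1.99 -7.63  0.7 ] Ttool [ 0.361 -0.037 -0.472] w 0.37
```

>>> {"fn": "move_arm", "kwargs": {
  "series": [
    {"x": 0, "y": 0.06, "z": 0, "rx": 0, "ry": 0, "rz": 0}
  ]
}}

```text
clock: 28.52
position: [0.4474, -0.1644, 0.1398]
ee_rot: [-1.018, -1.471, 1.467]
force: [-2.9, 1.3, 10.3]
width: 0.372
```

```bash
python3 -c "
from h import *
ff();favg(2);ff()"
```

```text
t 28.52 rel tool mm [-4.17 10.21 -0.26] z 0.1398 Ftool [  2.19 -10.35   2.2 ] Ttool [ 0.591  0.086 -0.52 ] w 0.372
avg F [  2.13 -10.22   1.71] T [ 0.579  0.058 -0.51 ] sd [0.27 0.41 0.29]
t 28.62 rel tool mm [-4.16 10.21 -0.19] z 0.1398 Ftool [ 1.86 -9.81  1.99] Ttool [ 0.57   0.054 -0.523] w 0.377
```

>>> {"fn": "move_arm", "kwargs": {
  "series": [
    {"x": 0, "y": 0.06, "z": 0, "rx": 0, "ry": 0, "rz": 0}
  ]
}}

```text
clock: 28.75
position: [0.4475, -0.1644, 0.1398]
ee_rot: [-1.018, -1.471, 1.467]
force: [-3.4, 0.9, 10.8]
width: 0.371
```

```bash
python3 -c "
from h import *
ff();favg(5);ff()
im=arm.get_image('side');cv2.imwrite('pics/s28.png',im)
cv2.imwrite('pics/s28c.png',cv2.convertScaleAbs(crop(im,290,225,60,55,11),alpha=2))"
```

```text
t 28.75 rel tool mm [-4.17 10.22 -0.31] z 0.1398 Ftool [  2.03 -10.81   2.88] Ttool [ 0.649  0.008 -0.465] w 0.371
avg F [  2.13 -10.71   1.93] T [ 0.617  0.027 -0.499] sd [0.24 0.36 0.13]
t 29.0 rel tool mm [-4.18 10.21 -0.28] z 0.1398 Ftool [  2.27 -11.36   1.78] Ttool [ 0.567  0.024 -0.521] w 0.375
```

View pics/s28c.png

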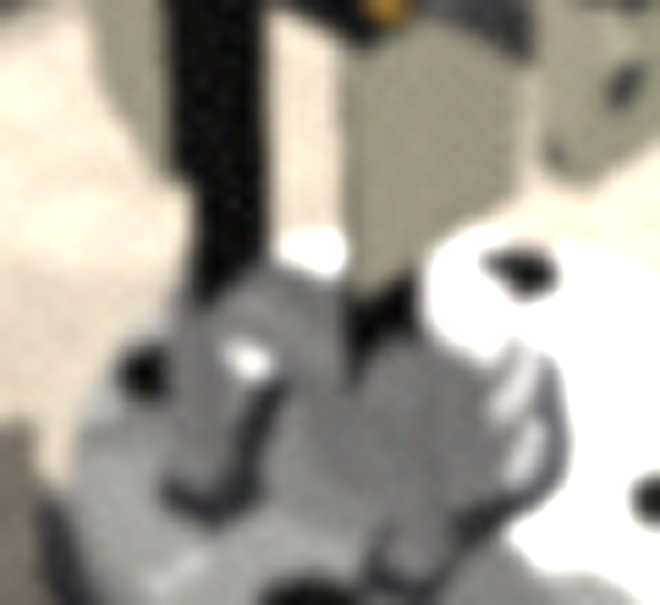

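>>> {"fn": "move_arm", "kwargs": {
  "series": [
    {"x": 0, "y": -0.02, "z": 0.06, "rx": 0, "ry": 0, "rz": 0},
    {"x": 0, "y": 0, "z": 0.05, "rx": 0, "ry": 0, "rz": 0},
    {"x": 0, "y": 0, "z": 0, "rx": 0, "ry": 0, "rz": 0}
  ],
  "jaw": 4.5
}}

```text
clock: 29.42
position: [0.4466, -0.165, 0.14]
ee_rot: [-1.019, -1.472, 1.467]
force: [0.4, 0.2, 0.1]
width: 0.491
```

```bash
python3 -c "
from h import *
favg(2);ff()"
```

```text
avg F [-0.62  0.51 -0.61] T [-0.056 -0.019  0.104] sd [0.51 0.18 0.33]
t 29.52 rel tool mm [-4.42 10.01  0.74] z 0.14 Ftool [-0.11  0.32 -0.93] Ttool [-0.087 -0.033  0.169] w 0.491
```

>>> {"fn": "move_arm", "kwargs": {
  "series": [
    {"x": 0, "y": 0, "z": 0.06, "rx": 0, "ry": 0, "rz": 0},
    {"x": 0, "y": 0, "z": 0.05, "rx": 0, "ry": 0, "rz": 0},
    {"x": 0, "y": 0, "z": 0, "rx": 0, "ry": 0, "rz": 0},
    {"x": 0, "y": 0, "z": 0, "rx": 0, "ry": 0, "rz": 0}
  ],
  "jaw": 5.0,
  "newtons": 6
}}

```text
clock: 30.02
position: [0.4457, -0.1652, 0.14]
ee_rot: [-1.019, -1.472, 1.467]
force: [0.2, -0.1, -0.9]
width: 0.614
```

```bash
python3 -c "
from h import *
favg(2);ff()
im=arm.get_image('side');cv2.imwrite('pics/s29.png',im)
cv2.imwrite('pics/s29c.png',cv2.convertScaleAbs(crop(im,290,225,60,55,11),alpha=2))"
```

```text
avg F [-0.03 -0.13 -0.52] T [-0.19  -0.02  -0.005] sd [0.54 0.43 0.21]
t 30.12 rel tool mm [-4.27 10.03  1.6 ] z 0.14 Ftool [ 0.51 -0.56 -0.31] Ttool [-0.195 -0.017 -0.027] w 0.615
```

View pics/s29c.png

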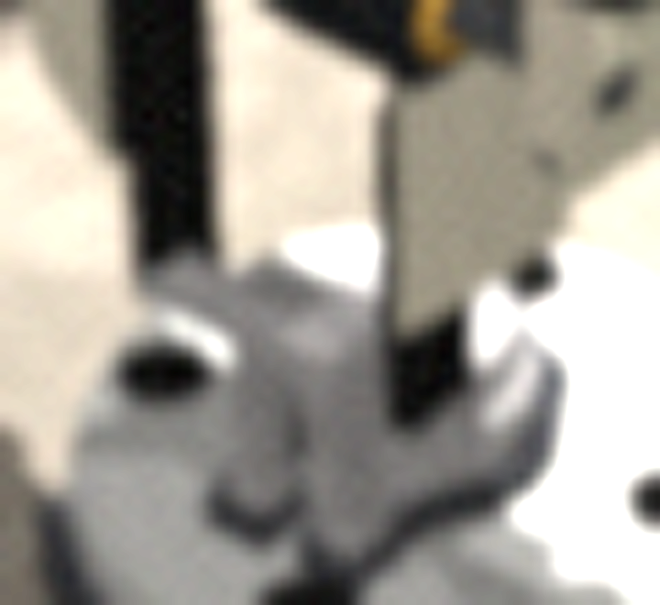

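>>> {"fn": "move_arm", "kwargs": {
  "series": [
    {"x": 0, "y": 0, "z": -0.06, "rx": 0, "ry": 0, "rz": 0},
    {"x": 0, "y": 0, "z": 0, "rx": 0, "ry": 0, "rz": 0},
    {"x": 0, "y": -0.1, "z": 0, "rx": 0, "ry": 0, "rz": 0},
    {"x": 0, "y": -0.15, "z": 0, "rx": 0, "ry": 0, "rz": 0},
    {"x": 0, "y": -0.2, "z": 0, "rx": 0, "ry": 0, "rz": 0}
  ]
}}

```text
clock: 30.8
position: [0.4454, -0.1649, 0.1442]
ee_rot: [-1.017, -1.471, 1.467]
force: [0.1, 0.4, -1.9]
width: 0.616
```

```bash
python3 -c "
from h import *
favg(3);ff()
im=arm.get_image('side');cv2.imwrite('pics/s30.png',im)
cv2.imwrite('pics/s30c.png',cv2.convertScaleAbs(crop(im,290,225,60,55,11),alpha=2))"
```

```text
avg F [-0.53  1.01  0.13] T [-0.007  0.001 -0.065] sd [0.33 0.06 0.62]
t 30.95 rel tool mm [-4.03  5.69  1.64] z 0.1443 Ftool [-0.83  0.92 -0.5 ] Ttool [ 0.032 -0.045 -0.079] w 0.617
```

View pics/s30c.png

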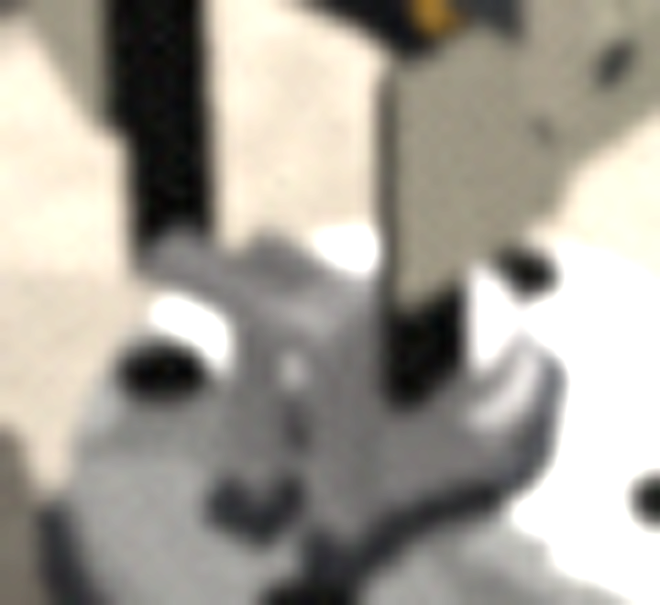

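>>> {"fn": "move_arm", "kwargs": {
  "series": [
    {"x": 0, "y": -0.3, "z": 0, "rx": 0, "ry": 0, "rz": 0},
    {"x": 0, "y": -0.5, "z": 0, "rx": 0, "ry": 0, "rz": 0},
    {"x": 0, "y": -1.5, "z": 0, "rx": 0, "ry": 0, "rz": 0},
    {"x": 0, "y": -2.5, "z": 0, "rx": 0, "ry": 0, "rz": 0},
    {"x": 0, "y": -1, "z": 0, "rx": 0, "ry": 0, "rz": 0}
  ]
}}

```text
clock: 31.62
position: [0.4449, -0.1649, 0.204]
ee_rot: [-1.016, -1.47, 1.467]
force: [0.3, 0.1, -1.8]
width: 0.618
```

```bash
python3 -c "
from h import *
need((.5335,.154,.2),89.1)
im=arm.get_image('side');cv2.imwrite('pics/s31.png',im)
cv2.imwrite('pics/s31c.png',cv2.convertScaleAbs(crop(im,280,190,80,110,7)[170:],alpha=2))"
```

```text
t 31.62 pos [ 0.4449 -0.1649  0.204 ] F [ 0.3  0.1 -1.8] T [ 0.05 -0.06 -0.  ] w 0.618
xyz axes [-0.352  0.936  0.002] [ 0.     0.002 -1.   ] [-0.936 -0.352 -0.001]
tool shift cm [ 26.73   0.46 -19.51]
turn rad [0.0004 0.3753 0.0019] yaw 110.6
```

View pics/s31c.png

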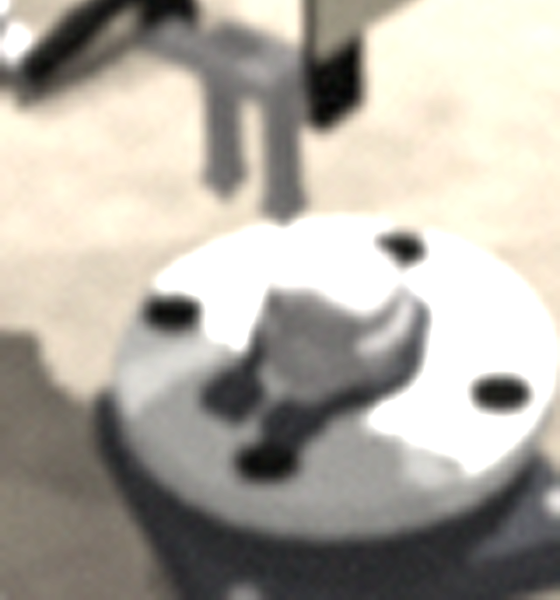

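>>> {"fn": "move_arm", "kwargs": {
  "series": [
    {"x": 2, "y": 0, "z": -1.5, "rx": 0, "ry": 0, "rz": 0},
    {"x": 3.5, "y": 0, "z": -2.55, "rx": 0, "ry": 0, "rz": 0},
    {"x": 3.5, "y": 0, "z": -2.55, "rx": 0, "ry": 0, "rz": 0},
    {"x": 3.5, "y": 0, "z": -2.55, "rx": 0, "ry": 0, "rz": 0},
    {"x": 3.5, "y": 0, "z": -2.55, "rx": 0, "ry": 0, "rz": 0},
    {"x": 3.5, "y": 0, "z": -2.55, "rx": 0, "ry": 0, "rz": 0},
    {"x": 3.0, "y": 0, "z": -2.2, "rx": 0, "ry": 0, "rz": 0},
    {"x": 2, "y": 0, "z": -1.5, "rx": 0, "ry": 0, "rz": 0},
    {"x": 0, "y": 0, "z": 0, "rx": 0, "ry": 0.125, "rz": 0},
    {"x": 0, "y": 0, "z": 0, "rx": 0, "ry": 0.125, "rz": 0},
    {"x": 0, "y": 0, "z": 0, "rx": 0, "ry": 0.125, "rz": 0},
    {"x": 0, "y": 0, "z": 0, "rx": 0, "ry": 0, "rz": 0}
  ]
}}

```text
clock: 33.17
position: [0.5267, 0.137, 0.197]
ee_rot: [-1.216, -1.185, 1.193]
force: [-0.2, 0.1, -1.4]
width: 0.613
```

```bash
python3 -c "
from h import *
need((.5335,.154,.16),89.1)
im=arm.get_image('side');cv2.imwrite('pics/s32c.png',cv2.convertScaleAbs(crop(im,240,90,100,140,5)[100:],alpha=2))"
```

```text
t 33.17 pos [0.5267 0.137  0.197 ] F [-0.2  0.1 -1.4] T [ 0.01 -0.04  0.03] w 0.613
xyz axes [ 0.026  1.    -0.   ] [-0.007  0.    -1.   ] [-1.     0.026  0.007]
tool shift cm [ 1.72  3.69 -0.66]
turn rad [-0.0073 -0.0105 -0.0001] yaw 88.5
```

View pics/s32c.png

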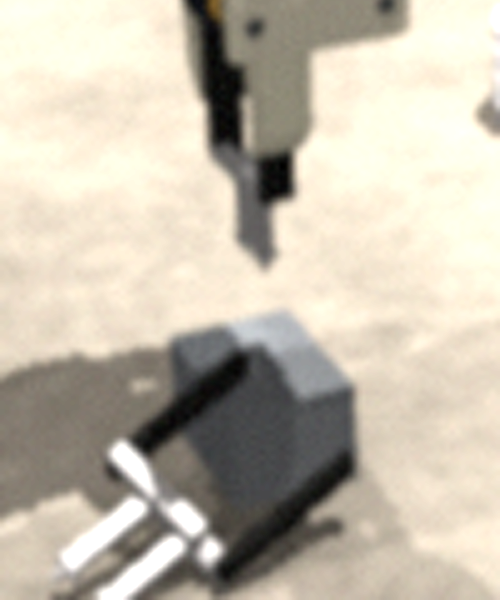

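```bash
python3 -c "
from h import *
im=cv2.imread('pics/t5.png');cv2.imwrite('pics/t5c.png',crop(im,232,180,70,80,8)[:600])
"
```

```text
(no output)
```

View pics/t5c.png

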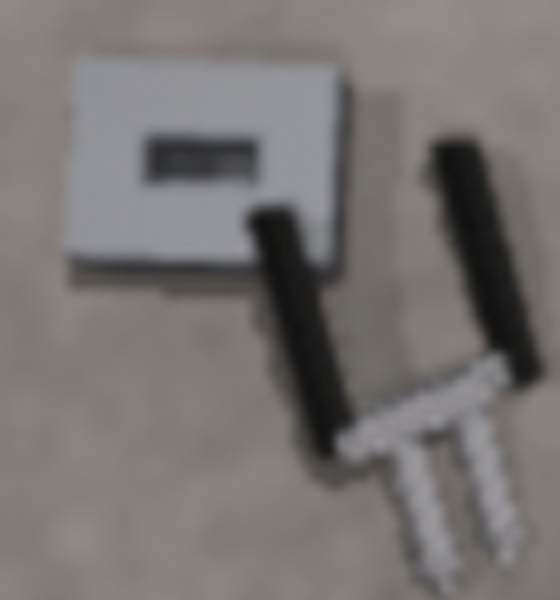

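```bash
python3 -c "
from h import *
a=np.radians(110.6);u=np.array([np.cos(a),np.sin(a),0])
p=np.array([.4449,-.1649,.204-.0843])
for k in(.009,-.009): print(proj('side',p+u*k))
print('slot',plane('top',(257,200),.05), plane('top',(257,200),.0))
need((.5335,.154,.16),89.1)
"
```

```text
[311.18125694 241.59177829]
[318.98732356 246.04011988]
slot [0.53144498 0.1568562  0.05      ] [0.53780811 0.16347382 0.        ]
t 33.23 pos [0.5267 0.1369 0.197 ] F [-0.5 -0.6 -2. ] T [0.04 0.02 0.05] w 0.619
xyz axes [ 0.025  1.    -0.   ] [-0.007  0.    -1.   ] [-1.     0.025  0.007]
tool shift cm [ 1.72  3.69 -0.67]
turn rad [-0.0074 -0.0089 -0.0001] yaw 88.59
```

>>> {"fn": "move_arm", "kwargs": {
  "series": [
    {"x": 1.72, "y": 1.5, "z": -0.67, "rx": -0.007, "ry": -0.009, "rz": 0},
    {"x": 0, "y": 1.5, "z": 0, "rx": 0, "ry": 0, "rz": 0},
    {"x": 0, "y": 0.5, "z": 0, "rx": 0, "ry": 0, "rz": 0},
    {"x": 0, "y": 0, "z": 0, "rx": 0, "ry": 0, "rz": 0}
  ]
}}

```text
clock: 33.72
position: [0.5335, 0.1551, 0.1581]
ee_rot: [-1.213, -1.201, 1.204]
force: [-0.1, 0.3, -1.0]
width: 0.619
```

```bash
python3 -c "
from h import *
need((.5335,.154,.12),89.1)
im=arm.get_image('side');cv2.imwrite('pics/s33c.png',cv2.convertScaleAbs(crop(im,260,110,60,90,8)[120:],alpha=2))"
```

```text
t 33.73 pos [0.5335 0.1551 0.1581] F [-0.1  0.3 -1. ] T [ 0.03 -0.01 -0.03] w 0.619
xyz axes [ 0.009  1.    -0.   ] [-0.002 -0.    -1.   ] [-1.     0.009  0.002]
tool shift cm [-0.11  3.81 -0.01]
turn rad [-0.0019  0.0063 -0.0005] yaw 89.46
```

View pics/s33c.png

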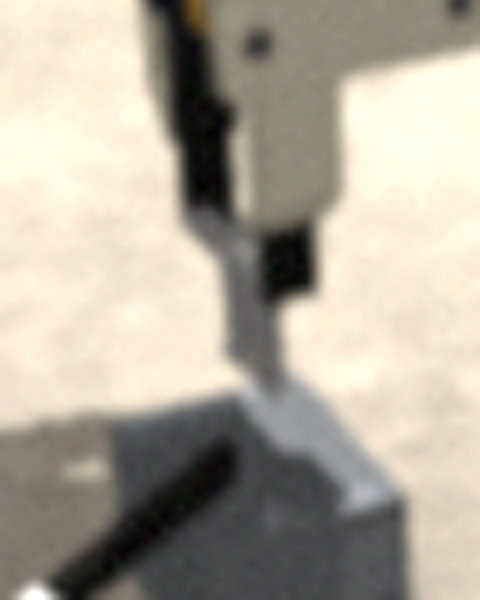

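>>> {"fn": "move_arm", "kwargs": {
  "series": [
    {"x": -0.1, "y": 1.2, "z": 0, "rx": -0.002, "ry": 0.006, "rz": 0},
    {"x": 0, "y": 0.8, "z": 0, "rx": 0, "ry": 0, "rz": 0},
    {"x": 0, "y": 0.4, "z": 0, "rx": 0, "ry": 0, "rz": 0},
    {"x": 0, "y": 0.4, "z": 0, "rx": 0, "ry": 0, "rz": 0}
  ]
}}

```text
clock: 34.28
position: [0.5341, 0.1534, 0.1293]
ee_rot: [-1.219, -1.198, 1.196]
force: [0.6, -0.4, -1.5]
width: 0.617
```

```bash
python3 -c "
from h import *
need((.5335,.154,.0944),89.1)"
```

```text
t 34.27 pos [0.5341 0.1534 0.1293] F [ 0.6 -0.4 -1.5] T [ 0.06 -0.03 -0.  ] w 0.617
xyz axes [ 0.017  1.    -0.   ] [ 0.002 -0.    -1.   ] [-1.     0.017 -0.002]
tool shift cm [0.06 3.49 0.06]
turn rad [ 0.002  -0.0011 -0.0001] yaw 89.04
```

>>> {"fn": "move_arm", "kwargs": {
  "series": [
    {"x": 0.03, "y": 0.5, "z": 0.04, "rx": 0, "ry": 0, "rz": 0},
    {"x": 0, "y": 0.5, "z": 0, "rx": 0, "ry": 0, "rz": 0}
  ]
}}

```text
clock: 34.52
position: [0.5338, 0.1539, 0.1188]
ee_rot: [-1.219, -1.199, 1.196]
force: [-1.1, 0.5, -1.7]
width: 0.616
```

>>> {"fn": "move_arm", "kwargs": {
  "series": [
    {"x": 0, "y": 0.8, "z": 0, "rx": 0, "ry": 0, "rz": 0},
    {"x": 0, "y": 0.8, "z": 0, "rx": 0, "ry": 0, "rz": 0},
    {"x": 0, "y": 0.3, "z": 0, "rx": 0, "ry": 0, "rz": 0}
  ]
}}

```text
clock: 34.9
position: [0.5336, 0.1539, 0.0982]
ee_rot: [-1.218, -1.198, 1.196]
force: [0.5, 0.2, -1.8]
width: 0.616
```

```bash
python3 -c "
from h import *
need((.5335,.154,.0944),89.1)
im=arm.get_image('side');cv2.imwrite('pics/s34c.png',cv2.convertScaleAbs(crop(im,260,110,60,90,8)[120:],alpha=2))"
```

```text
t 34.9 pos [0.5336 0.1539 0.0982] F [ 0.5  0.2 -1.8] T [ 0.03  0.   -0.03] w 0.616
xyz axes [ 0.017  1.    -0.   ] [ 0.002 -0.    -1.   ] [-1.     0.017 -0.002]
tool shift cm [0.01 0.38 0.01]
turn rad [ 0.0019 -0.0009 -0.    ] yaw 89.05
```

View pics/s34c.png

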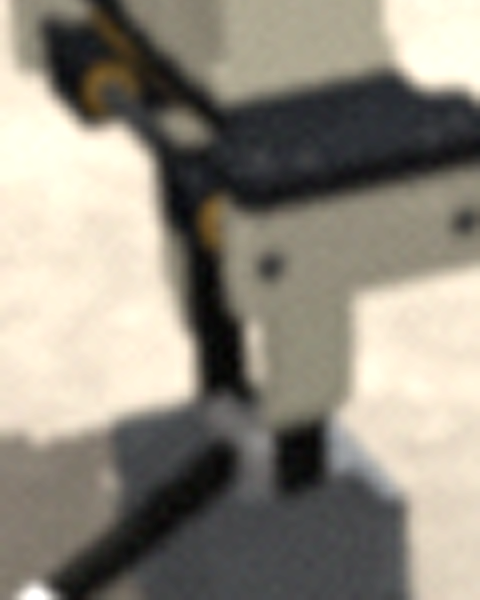

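Continue down until the crossbars touch.

>>> {"fn": "move_arm", "kwargs": {
  "series": [
    {"x": 0, "y": 0.2, "z": 0, "rx": 0, "ry": 0, "rz": 0},
    {"x": 0, "y": 0.15, "z": 0, "rx": 0, "ry": 0, "rz": 0}
  ]
}}

```text
clock: 35.2
position: [0.5338, 0.1539, 0.0946]
ee_rot: [-1.219, -1.199, 1.196]
force: [-0.3, 2.2, 3.1]
width: 0.613
```

```bash
python3 -c "
from h import *
favg(2);ff()"
```

```text
avg F [0.43 0.98 0.24] T [ 0.062 -0.003 -0.   ] sd [0.25 0.64 0.4 ]
t 35.3 rel tool mm [315.95  55.55 -82.82] z 0.0947 Ftool [0.69 1.62 0.64] Ttool [ 0.057  0.018 -0.053] w 0.616
```

>>> {"fn": "move_arm", "kwargs": {
  "series": [
    {"x": 0, "y": 0.1, "z": 0, "rx": 0, "ry": 0, "rz": 0}
  ]
}}

```text
clock: 35.42
position: [0.5342, 0.1541, 0.0942]
ee_rot: [-1.219, -1.199, 1.195]
force: [-1.2, -0.1, 7.9]
width: 0.616
```

```bash
python3 -c "
from h import *
favg(2);ff()"
```

```text
avg F [-0.55 -4.08  0.3 ] T [ 0.235 -0.012  0.032] sd [0.22 0.21 0.36]
t 35.52 rel tool mm [316.06  56.17 -83.14] z 0.0942 Ftool [-0.32 -4.3  -0.06] Ttool [ 0.191 -0.023  0.031] w 0.616
```

>>> {"fn": "move_arm", "kwargs": {
  "series": [
    {"x": 0, "y": 0, "z": 0, "rx": 0, "ry": 0, "rz": 0},
    {"x": 0, "y": 0, "z": 0, "rx": 0, "ry": 0, "rz": 0},
    {"x": 0, "y": 0, "z": 0, "rx": 0, "ry": 0, "rz": 0},
    {"x": 0, "y": 0, "z": 0, "rx": 0, "ry": 0, "rz": 0},
    {"x": 0, "y": 0, "z": 0, "rx": 0, "ry": 0, "rz": 0},
    {"x": 0, "y": 0, "z": 0, "rx": 0, "ry": 0, "rz": 0}
  ],
  "jaw": 9.18
}}

```text
clock: 36.28
position: [0.5345, 0.1541, 0.0943]
ee_rot: [-1.219, -1.2, 1.195]
force: [0.0, 0.6, 0.2]
width: 1.004
```

```bash
python3 -c "
from h import *
need()
im=arm.get_image('side');cv2.imwrite('pics/s35c.png',cv2.convertScaleAbs(crop(im,260,110,60,90,8)[120:],alpha=2))"
```

```text
t 36.27 pos [0.5345 0.1541 0.0943] F [0.  0.6 0.2] T [0.02 0.05 0.01] w 1.004
xyz axes [0.017 1.    0.001] [ 0.004  0.001 -1.   ] [-1.     0.017 -0.004]
turn rad [ 0.0037 -0.      0.0006] yaw 89.04
```

View pics/s35c.png

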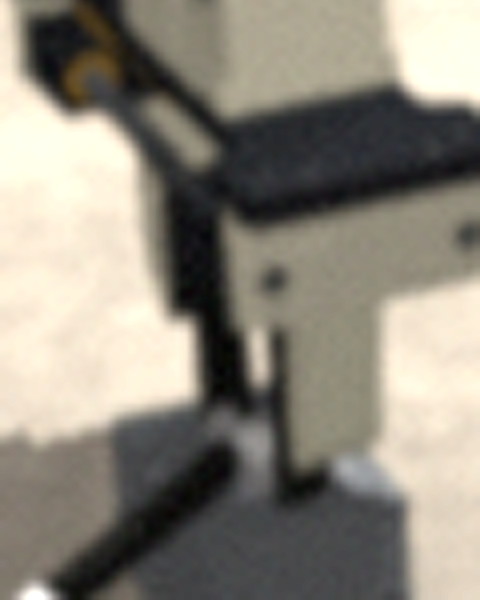

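Pliers stand free. Retract up, then clear sideways to see both sites.

>>> {"fn": "move_arm", "kwargs": {
  "series": [
    {"x": 0, "y": -1, "z": 0, "rx": 0, "ry": 0, "rz": 0},
    {"x": 0, "y": -2.5, "z": 0, "rx": 0, "ry": 0, "rz": 0},
    {"x": 0, "y": -4, "z": 0, "rx": 0, "ry": 0, "rz": 0},
    {"x": 0, "y": -4, "z": 0, "rx": 0, "ry": 0, "rz": 0},
    {"x": 0, "y": -2, "z": 0, "rx": 0, "ry": 0, "rz": 0},
    {"x": 4, "y": 0, "z": 3, "rx": 0, "ry": 0, "rz": 0},
    {"x": 5, "y": 0, "z": 3.5, "rx": 0, "ry": 0, "rz": 0},
    {"x": 5, "y": 0, "z": 3.5, "rx": 0, "ry": 0, "rz": 0},
    {"x": 5, "y": 0, "z": 3.5, "rx": 0, "ry": 0, "rz": 0},
    {"x": 4, "y": 0, "z": 3, "rx": 0, "ry": 0, "rz": 0},
    {"x": 3, "y": 0, "z": 2, "rx": 0, "ry": 0, "rz": 0},
    {"x": 0, "y": 0, "z": 0, "rx": 0, "ry": 0, "rz": 0}
  ]
}}

```text
clock: 37.83
position: [0.3498, 0.4251, 0.2423]
ee_rot: [-1.222, -1.206, 1.184]
force: [-0.1, -0.6, 0.4]
width: 1.002
```

Run:
```python
from h import *
st()
s=arm.get_image('side');t=arm.get_image('top');cv2.imwrite('pics/sF.png',s);cv2.imwrite('pics/tF.png',t)
g=lambda im,x,y,w,h:cv2.resize(im[y:y+h,x:x+w],(400,300),interpolation=cv2.INTER_CUBIC)
o=np.vstack([np.hstack([g(t,345,195,80,60),g(t,225,180,80,60)]),np.hstack([g(s,285,235,80,60),g(s,240,145,100,75)])])
cv2.imwrite('pics/fin.png',cv2.convertScaleAbs(o,alpha=1.2))
```

```text
t 37.83 pos [0.3498 0.4251 0.2423] F [-0.1 -0.6  0.4] T [-0.01  0.01 -0.03] w 1.002
xyz axes [0.02  1.    0.007] [ 0.012  0.006 -1.   ] [-1.     0.02  -0.011]
```

View pics/fin.png

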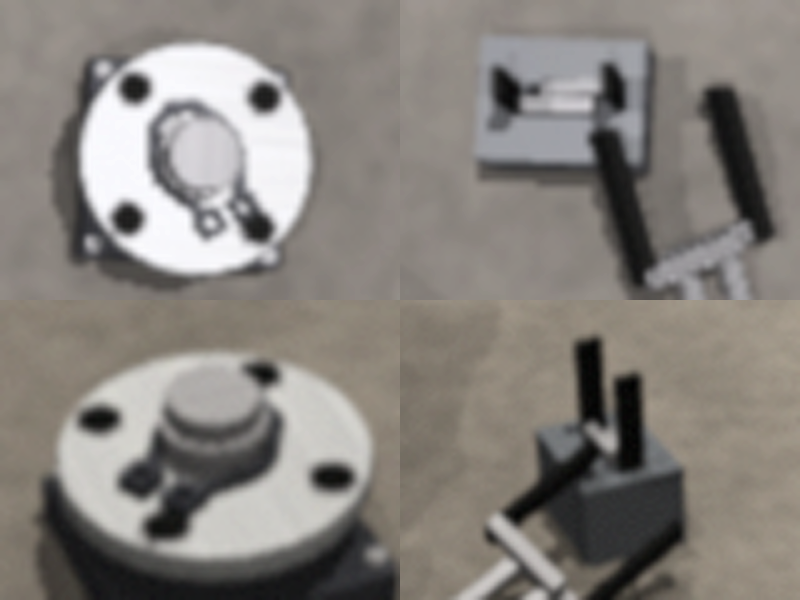

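View pics/sF.png

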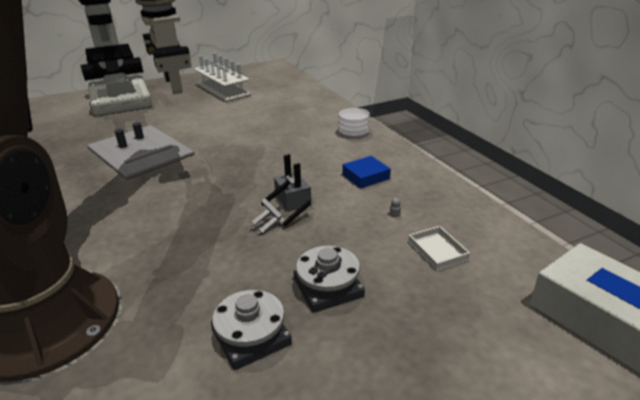

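```bash
python3 -c "
from cell import arm
print(arm.sign_off())"
```

```text
the job is handed in; nothing more can be done
None
```

The snap ring is down on the turret disc, contracted in the groove, and the pliers are back upright in their stand. I handed the job in at about 38 s.

**What I did**
- I took the small pliers from the stand and put both tips into the eyes, then spread the ring with about 22–24 mm of squeeze.
- The first three tries to lower it caught on the land. I found the spindle axis by light touches of the ring against the nose; it lay about 4 mm to one side of where I had aimed.
- After that the ring went down freely. It touched the disc with its top at about 56 mm, and I pressed with about 12 N (peak about 14 N) for half a second.
- I let the ring contract, drew the tips out and returned the pliers.

**Last checks**
- **Ring:** it lies on the disc below the land. In the top view the eyes measure about 17 mm apart, against 18 mm contracted, so it is closed within what the picture can resolve.
- **Pliers:** the crossbars met the stand at the same tool height as at pick-up. The handle tops are within a pixel of where they started, and the gripper is clear and touching nothing.
- **Lens, tray and box:** not moved.

**What failed or disagreed**
- **Larger pliers:** the free-standing pair fell over against the stand during the first approach. The wrist force showed no contact when I checked, so I don't know why. I left them there, and they did not block the slot.
- **Camera and touch:** the images and the touch search disagreed by about 4 mm on the spindle's sideways position. I used the touch result.
- **Ring opening:** I inferred it from the squeeze, at roughly 0.33–0.41 with 0.46 as the limit, and did not measure it directly.

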